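# Close a denture flask over its keys

### The arm

A 6-joint arm with a two-finger parallel gripper is mounted at the origin on the work surface. World frame = base frame: x ahead of the robot, y to its left, z up, the work surface at z = 0. Lengths are in mm, angles in rad, forces in N, time in s.
With the tool pointing down it reaches from about 350 to 975 mm from the base axis. Payload 7.1 kg.
Tool frame: the origin (TCP) lies at the very end of the fingers, on their centre line; the grasp point (between the pads) lies 19 mm behind it; x points along the fingers, z is the direction in which the jaws open and shut, and the axes are right-handed (so a half turn about x gives the same grasp; the last joint's range is limited). The gripper opens to 88 mm and grips with 3 to 60 N. Pads are 20 mm wide; open, the fingers measure 115 mm over their backs; the gripper's body (75 mm by 178 mm) begins 61 mm behind the grasp point.
Start: joints at [-1.244, 0.423, 1.63, -0, 1.089, -0.019], TCP at [211.86, -587.98, 222.675] pointing down, gripper open.
Joint ranges: [-3, 3], [-0.9, 2.11], [0.09, 2.58], [-1.31, 4.45], [0.11, 2.69], [-2.54, 2.54]. Speed limits (rad/s): [2.39, 2.39, 3.01, 3.14, 3.14, 3.14].

### API

Orientations are given as a rotation vector (axis times angle).
In Python, from workcell import * gives the robot as it stands.
- The arm moves only by the shell command python3 -m crank 'ROWS'. ROWS is JSON, a list of rows, each a list of 3 entries, a list of its own where there are three numbers: the shift along the tool's x, y, z in cm, then the turn, a rotation vector about the tool's x, y, z in degrees, then the finger opening in cm, from 0 to 8.78. In form: [[[dx, dy, dz], [rx, ry, rz], claw], ...]. A call has 1 to 5 rows; each row shifts and turns the commanded pose from where the row before left it, along the tool's axes as they then stand; what a row does not reach is not made up. A row lasts 1/8 s, in which the tool goes at most 62.5 mm and 10.7 degrees, less where a joint would pass 70% of its speed; a pose out of reach is approached as far as the arm can. A call with a gripper value outside its range is refused whole. The fingers move at their own pace and stop on an object; the grip force is fixed at half the most. Time passes only in rows, so rows that do not move let the fingers close. It gives the time, the measured TCP pose, the force and the opening at its end, in the units of the state.
- get_obs(): the state, without advancing time (a new reading comes with each control period).
- get_image(name): name is "side" or "top" or "wrist"; returns a dict with "pixels" (384x512x3 uint8, red, green, blue), "mtx" (3x3 intrinsics, pixels), "view" (4x4, takes a point from world to camera coordinates). Camera axes: x right, y down, z forward; pixel columns grow to the right and rows downward; lengths in mm; the calibration is good to about 2 mm. The wrist camera is an equidistant fisheye: a pixel r from the principal point sees the ray r / f radians off the axis. A picture is of the moment at which its call begins. There is no depth.
- close_job(): hands the job in, once; it reports no verdict.
The state is a dict: "t": time; "qpos": joint angles; "qvel": joint speeds; "joint_torque": joint torques, N m; "ee_pos": TCP position; "orientation": TCP orientation; "ft_force": force on the tool from outside, world axes, zero at the start; "moment": the same for the moment, N m; "width": finger opening in mm.
Only numpy, scipy, OpenCV 4.12 (cv2) and the standard library are available. Lean on these libraries where they do the work, as an engineer would, in place of code of your own. Each camera call takes 0.05 s, during which the arm holds its last target.

### The job

The upper half of the denture flask was left crooked on the clamped lower half, riding on its three brass keys, with a jar of separating fluid parked on its lid: first stand the jar upright on the round cork mat. Then nudge the upper half round, without taking it off, until its notches drop over the keys and it sits flat, rim on rim, and press down firmly on the middle of its lid to be sure it is home. Go gently, for the plaster mould inside is brittle, and leave everything else on the bench where it is.

Things in the scene. Friction and masses are not known exactly. Their poses are not given: they have to be found in the camera images.
- flask_lower: Lower half of an aluminium denture flask, fixed in a low blue bench clamp. Origin on the bench under its centre, z up. D-shaped: 88 mm along x, 104 mm along y; flat heel at x = +44, straight sides at y = +-52 (x -8 to 35), round front at x = -44. Flat rim 46 mm above the origin. The clamp's jaws outside the sides are 33 mm high; its screw and T-bar reach to y = -112, 35 mm high.
- heel_key (a point): Centre of the top of the heel key, one of three brass keys that stand 9 mm above the lower half's rim, tops bevelled by 2 mm. It spans x 31.5 to 44, y -7 to 7 in the lower half's frame.
- left_key (a point): Centre of the top of the left side key: x -13 to 1, y 39.5 to 52 in the lower half's frame.
- right_key (a point): Centre of the top of the right side key: x -13 to 1, y -52 to -39.5 in the lower half's frame.
- flask_upper: Loose upper half of the flask, 0.45 to 0.7 kg, same D outline as the lower half (too wide to grasp), 31 mm tall. Origin at the centre of its underside; heel at +x, z up. Riding on the key tops its origin is 55 mm above the lower half's origin; fully home it is 46 mm above it, centred, with both x axes alike. At the start it is up to 6 mm off centre and turned 13 to 23 degrees anticlockwise.
- heel_notch (a point): Centre, at the underside, of the upper half's heel notch. Three open notches run up its full height, each 16 mm wide and 14 mm deep into the outline (heel: centred on y = 0; sides: centred on x = -6), leaving 1 mm either side of the 14 mm wide keys.
- lid_top (a point): Centre of the flat steel lid, 31 mm above the upper half's underside. Outline corners of both halves (x, +-y, mm): 44,44; 41,50; 35,52; -8,52; -22,48; -34,38; -41,24; -44,9. The flask's faces slide easily on the keys (friction about 0.25), so light pushes of 1 to 3 N at its sides shift and turn it; tips pressed on the lid slip. A notch that finds its key stops the slide.
- jar: Amber jar of separating fluid with a black cap, 46 mm diameter and straight-sided up to 42 mm, cap 42 mm wide, 72 mm tall, about 0.16 kg; origin at the centre of its foot, z up. Stands on the lid of the upper half at the start.
- cork_mat: Round cork mat fixed to the bench, 110 mm diameter, 4 mm thick; origin at the centre of its underside. The jar's place.
- flask_closed: A second flask, closed, 88 x 104 x 65 mm, 1.6 kg, loose on the bench; origin at the centre of its underside. To be left alone.
- model: Stone dental cast on a grey base, about 60 x 66 x 34 mm; origin at the centre of its underside. To be left alone.
- palette: White ceramic stain palette with wells, 100 x 160 x 12 mm; origin at the centre of its underside. To be left alone.
- bowl: Green mixing bowl, 116 mm across, 58 mm tall; origin at the centre of its foot. To be left alone.
- pan: Cream plastic case pan with two casts in it, 150 x 230 x 48 mm; origin at the centre of its underside. To be left alone.
- liquid: Clear bottle with a red cap, 52 mm diameter, 115 mm tall; origin at the centre of its foot. To be left alone.
- brush: White ceramist's brush, 165 mm long, lying on the bench; origin near mid-length. To be left alone.
- wax_knife: Wax knife with a wooden handle, 170 mm long, lying on the bench; origin near mid-length. To be left alone.
There are look-alikes about, which are no part of the job. Of the things like the cork_mat, leave any that is white; of the rest the larger one is meant. What is shaped like the jar but red is not meant.

How it is judged (in metres and radians):
On the way, in this order (a step that is already met when the one before it is completed fails the run):
1. the jar stands upright on the cork mat, let go (horizontal distance between jar and cork_mat below 0.032 m and height (world z) of jar below 0.008 m and angle between jar's own z axis and vertical below 0.1 rad and contact force between the fingers and jar below 0.1 N and linear speed of jar below 0.02 m/s), for 0.2 s.
2. the upper half has dropped over all three keys and sits flat on the rim (z of flask_upper in the frame of flask_lower between 0.0445 and 0.0475 m and horizontal distance between flask_upper and flask_lower below 0.004 m and angle between flask_upper's own z axis and vertical below 0.025 rad and angle between the x axis of flask_upper and the x axis of flask_lower, either way round below 0.08 rad), for 0.2 s.
3. fingertips press down on the lid with over 4 N, the upper half being home (all of step 2 and contact force between the fingers and flask_upper above 4 N and horizontal distance between the grasp point and lid_top below 0.038 m), for 0.1 s.
At the end, for the whole second after the job is handed in: Jar upright on the cork mat (centre within 32 mm of the mat's). Upper half over all three keys: underside within 1.5 mm of the rim, tilt under 1.4 degrees, centred within 4 mm, turned under 4.6 degrees. Everything released and at rest (all of step 2 and horizontal distance between jar and cork_mat below 0.032 m and height (world z) of jar below 0.008 m and angle between jar's own z axis and vertical below 0.1 rad and linear speed of each of flask_upper, jar below 0.01 m/s); the robot touches nothing.
It fails at once if the upper half is struck, pushed or pressed with over 40 N (contact force between the fingers and flask_upper above 40 N).
It fails at once if the jar is tipped over (angle between jar's own z axis and vertical above 0.7 rad).
It fails at once if the upper half is lifted, tipped or pushed off the lower half (z of flask_upper in the frame of flask_lower above 0.075 m or horizontal distance between flask_upper and flask_lower above 0.03 m or angle between flask_upper's own z axis and vertical above 0.3 rad).
It fails at once if something else on the bench is moved by more than 20 mm (distance of any of flask_closed, model, palette, bowl, pan, liquid, brush, wax_knife from where it was at the start of the episode above 0.02 m).
It also fails if it takes over 72 s, if anything falls off the work surface, if the arm or the gripper's body presses on something with over 40 N, if the wrist force passes 120 N, or if a joint passes its speed limit or range.

## Working session

There is one attempt and no reset: what is moved stays moved. The work goes in short steps, Python scripts to look and compute and a shell command to move; the robot and the scene stay as the last step left them, time stands still between calls to the robot, and variables do not carry over. Pictures are saved under pics/ and viewed, and the job is handed in when it is done.

```bash
ls; mkdir -p pics; python3 - <<'E'
from workcell import *
import cv2
print(get_obs())
for n in("side","top","wrist"):
    d=get_image(n); cv2.imwrite(f"pics/{n}0.png",d["pixels"][:,:,::-1]); print(n,d["mtx"].tolist(),d["view"].round(4).tolist())
E
```

```text
pics
{'t': 0.0, 'qpos': array([-1.24400131e+00,  4.23808574e-01,  1.63069531e+00,  9.83260951e-06,
        1.08857506e+00, -1.90075522e-02]), 'qvel': array([ 2.93353226e-03, -4.49788256e-04,  7.36144086e-04,  7.35948810e-04,
        9.36285656e-05,  1.14103992e-03]), 'joint_torque': array([ 7.23287740e-04, -5.44619107e+01, -2.73664266e+01,  6.41440088e-02,
        2.26467935e-02, -1.49561338e-04]), 'ee_pos': array([ 211.68992871, -587.47130337,  221.91974792]), 'orientation': array([ 0.95170364,  1.35440487, -0.95024062]), 'ft_force': array([-0.3772444 , -0.31943896, -0.57243688]), 'moment': array([ 0.02920226,  0.03093065, -0.01579338]), 'width': 87.81832146662708}
side [[411.2920006081741, 0.0, 260.85248359621465], [0.0, 411.2920006081741, 195.50144353225568], [0.0, 0.0, 1.0]] [[-0.8959, -0.4443, -0.0062, 525.4214], [-0.2698, 0.5551, -0.7868, 207.6496], [0.353, -0.7032, -0.6171, 940.9458], [0.0, 0.0, 0.0, 1.0]]
top [[427.37408164433657, 0.0, 247.26779628900874], [0.0, 427.37408164433657, 192.41119440602856], [0.0, 0.0, 1.0]] [[0.0295, -0.9995, 0.0096, 0.157], [-0.984, -0.0307, -0.1756, 545.0811], [0.1758, -0.0042, -0.9844, 1214.7359], [0.0, 0.0, 0.0, 1.0]]
wrist [[297.3186396354542, 0.0, 256.903266490239], [0.0, 297.3186396354542, 194.50300406182328], [0.0, 0.0, 1.0]] [[0.3389, -0.9408, -0.0016, -624.3598], [-0.9041, -0.3261, 0.2763, -32.8268], [-0.2605, -0.0922, -0.9611, 391.2557], [0.0, 0.0, 0.0, 1.0]]
```

View pics/side0.png

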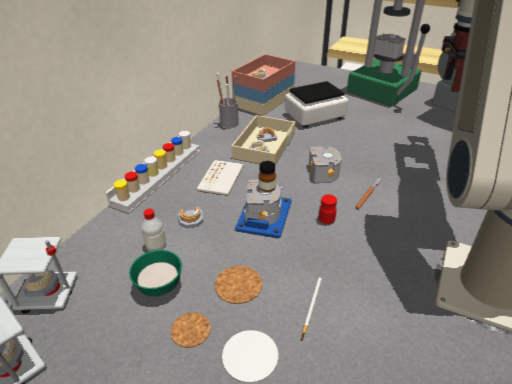

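View pics/top0.png

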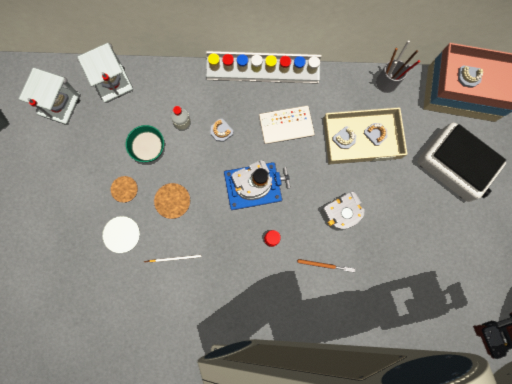

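View pics/wrist0.png

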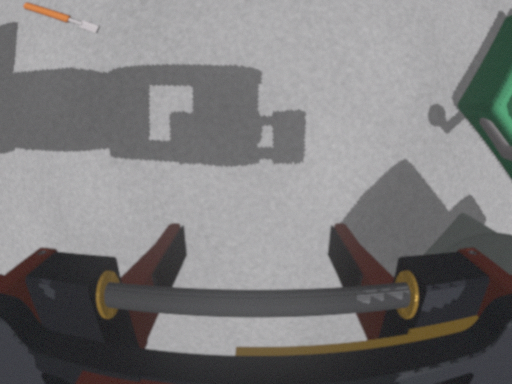

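The images show three round mats in top view: white (121,235), small cork (124,189) and larger cork (172,201). The larger cork one is meant. The amber jar with the black cap on the flask is at (260,177). The red jar at (272,238) is the decoy. I'll confirm this in enlarged crops.

```bash
python3 - <<'E'
import cv2
a=cv2.imread("pics/top0.png")
cv2.imwrite("pics/c1.png",cv2.resize(a[150:220,215:305],None,fx=8,fy=8,interpolation=cv2.INTER_CUBIC))
cv2.imwrite("pics/c2.png",cv2.resize(a[165:260,95:205],None,fx=6,fy=6,interpolation=cv2.INTER_CUBIC))
b=cv2.imread("pics/side0.png")
cv2.imwrite("pics/c3.png",cv2.resize(b[155:240,225:305],None,fx=7,fy=7,interpolation=cv2.INTER_CUBIC))
E
```

```text
(no output)
```

View pics/c1.png

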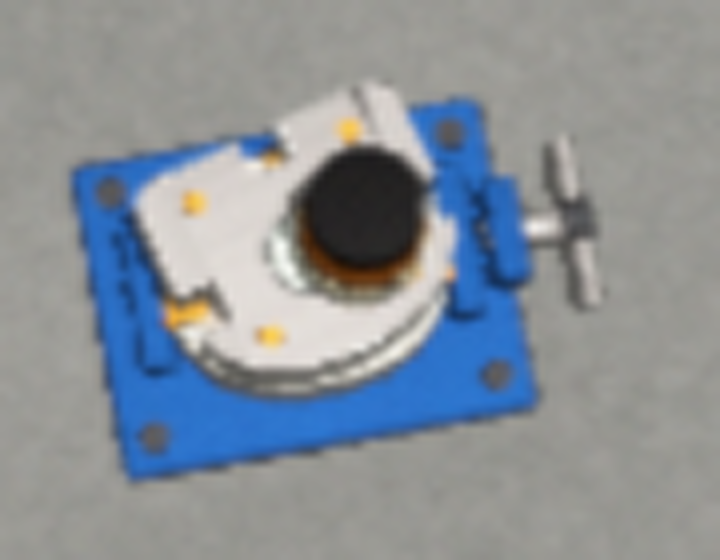

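View pics/c2.png

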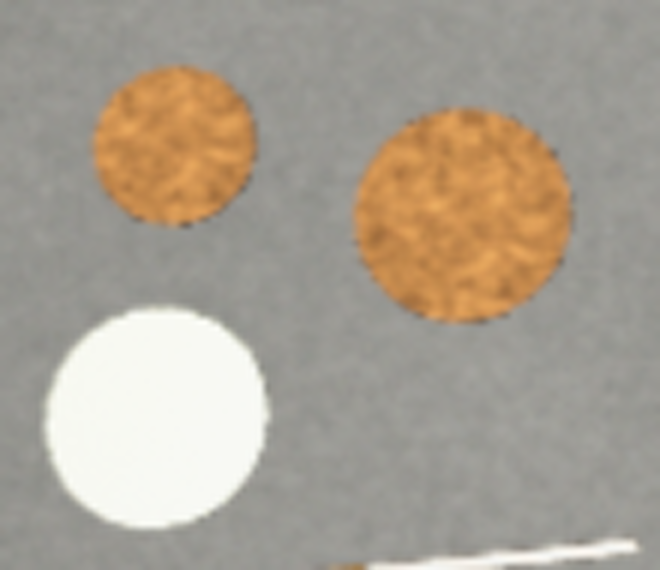

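View pics/c3.png

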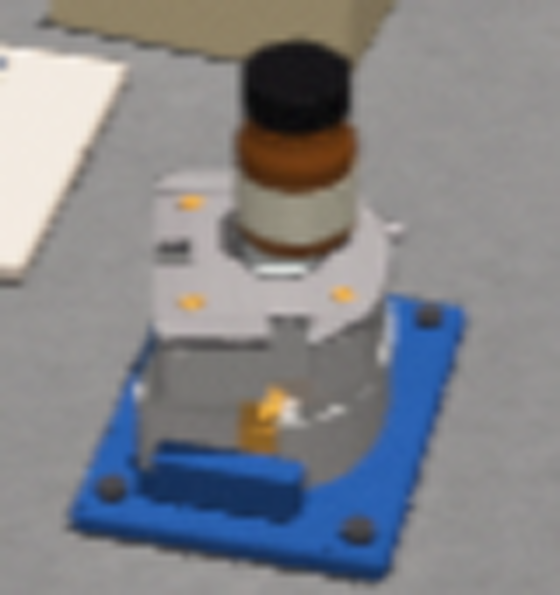

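```bash
cat > h.py <<'E'
import numpy as np, cv2
from workcell import *
from scipy.spatial.transform import Rotation as R
def ray(d,u,v,z,fish=False):
    K=d["mtx"];V=d["view"]
    x=np.array([(u-K[0,2])/K[0,0],(v-K[1,2])/K[1,1]])
    if fish:
        r=np.hypot(*x); dc=np.r_[np.sin(r)*x/max(r,1e-9),np.cos(r)]
    else: dc=np.r_[x,1]
    dw=V[:3,:3].T@dc; c=-V[:3,:3].T@V[:3,3]
    return c+dw*(z-c[2])/dw[2]
def proj(d,P,fish=False):
    K=d["mtx"];V=d["view"]; p=(np.atleast_2d(P)@V[:3,:3].T)+V[:3,3]
    if fish:
        rr=np.hypot(p[:,0],p[:,1]); th=np.arctan2(rr,p[:,2]); x=p[:,:2]/rr[:,None]*th[:,None]
    else: x=p[:,:2]/p[:,2:]
    return x*K[0,0]+K[:2,2]
OUT=np.array([(44,-44),(44,44),(41,50),(35,52),(-8,52),(-22,48),(-34,38),(-41,24),(-44,9),(-44,-9),(-41,-24),(-34,-38),(-22,-48),(-8,-52),(35,-52),(41,-50)],float)
def notched():
    return np.array([(44,-44),(44,-8),(30,-8),(30,8),(44,8),(44,44),(41,50),(35,52),(2,52),(2,38),(-14,38),(-14,52),(-8,52),(-22,48),(-34,38),(-41,24),(-44,9),(-44,-9),(-41,-24),(-34,-38),(-22,-48),(-8,-52),(-14,-52),(-14,-38),(2,-38),(2,-52),(35,-52),(41,-50)],float)
def place(pts,x,y,yaw,z):
    c,s=np.cos(yaw),np.sin(yaw)
    return np.c_[pts@np.array([[c,s],[-s,c]])+[x,y],np.full(len(pts),z)]
def tool():
    o=get_obs(); return o,R.from_rotvec(o["orientation"]).as_matrix()
def snap(n):
    d=get_image(n); d["pixels"]=np.ascontiguousarray(d["pixels"][:,:,::-1]); return d
def draw(img,d,P,col,s,off,fish=False):
    q=((proj(d,P,fish)-off+.5)*s).astype(int)
    cv2.polylines(img,[q.reshape(-1,1,2)],True,col,1)
E
python3 - <<'E'
from h import *
T=get_image("top");S=get_image("side")
f=lambda u,v,s,o:((u+.5)/s-.5+o[0],(v+.5)/s-.5+o[1])
print("jar cap",ray(T,*f(363,206,8,(215,150)),158))
print("cork",ray(T,*f(463,215,6,(95,165)),4))
print("cork side",ray(S,238.5,284,4), "small",ray(T,124,189,4))
b=[ray(T,*f(u,v,8,(215,150)),10) for u,v in((110,193),(449,133),(497,374),(155,437))]
print(np.array(b),np.mean(b,0))
lb=[ray(T,*f(u,v,8,(215,150)),86) for u,v in((195,204),(349,130),(271,336))]
print("dots",np.array(lb))
for n,z in(("heel key",55),):print(ray(T,*f(272,160,8,(215,150)),z))
print(get_obs()["orientation"],tool()[1])
E
```

```text
jar cap [573.4195558  -15.81403241 158.        ]
cork [520.80020875 245.62694533   4.        ]
cork side [519.52615609 250.65449761   4.        ] small [551.55479306 393.38172549   4.        ]
[[608.18064463  76.40173672  10.        ]
 [635.95584748 -53.17751028  10.        ]
 [542.39543847 -73.30969595  10.        ]
 [514.16179662  55.84330092  10.        ]] [575.1734318    1.43945785  10.        ]
dots [[588.16362923  42.39172692  86.        ]
 [617.34396054 -12.46248975  86.        ]
 [540.6554204   13.58363763  86.        ]]
[612.58250707  14.92090834  55.        ]
[ 0.95127365  1.35375136 -0.95058517] [[-2.33216704e-04  9.40824688e-01  3.38893570e-01]
 [ 6.72630876e-04  3.38893650e-01 -9.40824448e-01]
 [-9.99999747e-01  8.53430184e-06 -7.11863395e-04]]
```

```bash
cat > ov.py <<'E'
from h import *
def ov(U,L,fn,names=("top",),jar=None):
    for n in names:
        d=snap(n); o=proj(d,[[575,0,60]])[0]; off=np.floor(o)-[48,36]; off=off.astype(int)
        s=8; im=cv2.resize(d["pixels"][off[1]:off[1]+72,off[0]:off[0]+96],None,fx=s,fy=s,interpolation=cv2.INTER_CUBIC)
        raw=im.copy()
        if U:
            draw(im,d,place(notched(),*U[:3],U[3]+31),(0,0,255),s,off)
            draw(im,d,place(notched(),*U),(0,128,255),s,off)
        if L:
            draw(im,d,place(OUT,*L,46),(0,255,0),s,off)
            for k in((31.5,44,-7,7),(-13,1,39.5,52),(-13,1,-52,-39.5)):
                draw(im,d,place(np.array([(k[0],k[2]),(k[1],k[2]),(k[1],k[3]),(k[0],k[3])]),*L,55),(255,0,255),s,off)
        cv2.imwrite(f"pics/{fn}_{n}.png",im)
E
python3 - <<'E'
from ov import *
ov((574,1.4,np.radians(28),55),(575.2,1.4,np.radians(12.3)),"o1",("top","side"))
E
```

```text
(no output)
```

View pics/o1_top.png

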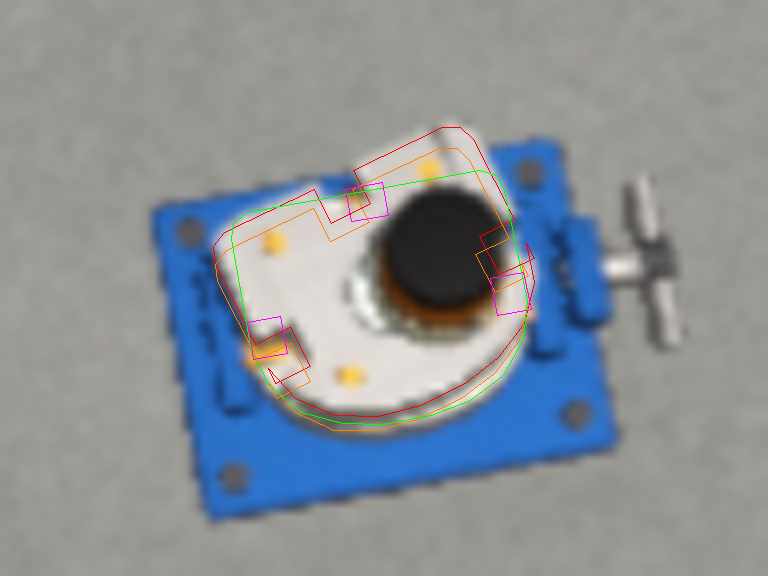

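View pics/o1_side.png

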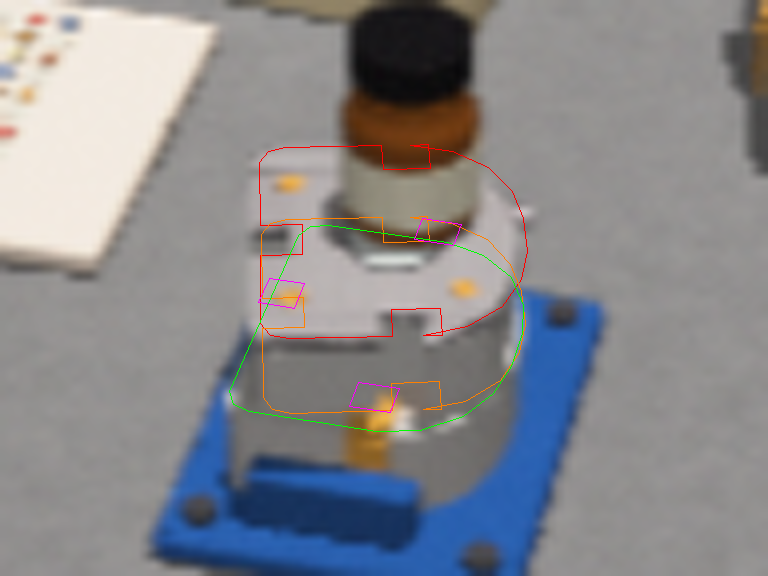

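```bash
python3 -m crank '[[[0,4.4,-3.4],[0,0,0],8.78],[[0,4.4,-3.4],[0,0,0],8.78],[[0,4.4,-3.4],[0,0,0],8.78],[[0,4.4,-3.4],[0,0,0],8.78],[[0,4.4,-3.4],[0,0,0],8.78]]'; python3 -m crank '[[[0,4.4,-3.4],[0,0,0],8.78],[[0,4.4,-3.4],[0,0,0],8.78],[[0,4.4,-3.4],[0,0,0],8.78],[[0,4.4,-3.4],[0,0,0],8.78],[[0,4.4,-3.4],[0,0,0],8.78]]'; python3 -m crank '[[[0,4.4,-3.4],[0,0,0],8.78],[[0,4.4,-3.4],[0,0,0],8.78],[[0,0,0],[0,0,0],8.78]]'
python3 - <<'E'
from h import *
o,M=tool();print(o["qpos"],(M.T@(np.array([573.4,-15.8,200])-o["ee_pos"]))/10)
d=snap("wrist");cv2.imwrite("pics/w1.png",d["pixels"]);print(proj(d,[[573.4,-15.8,158]],True), M.round(3).tolist())
E
```

```text
t: 0.98
ee_pos: [362.0, -352.0, 222.9]
orientation: [0.951, 1.352, -0.951]
ft_force: [0.4, 0.6, -0.1]
width: 88.0
t: 1.6
ee_pos: [511.5, -117.3, 222.9]
orientation: [0.951, 1.353, -0.951]
ft_force: [0.3, -0.4, -0.2]
width: 87.8
t: 1.98
ee_pos: [571.9, -22.3, 222.7]
orientation: [0.948, 1.354, -0.947]
ft_force: [-1.5, -0.5, -0.1]
width: 88.1
[-5.99905462e-02  3.45921492e-01  1.74912701e+00  4.58866675e-04
  1.04549219e+00  1.16042556e+00] [ 2.26878363  0.35899332 -0.56081036]
[[249.65579007 203.76519175]] [[0.001, 0.939, 0.343], [0.0, 0.343, -0.939], [-1.0, 0.001, 0.0]]
```

View pics/w1.png

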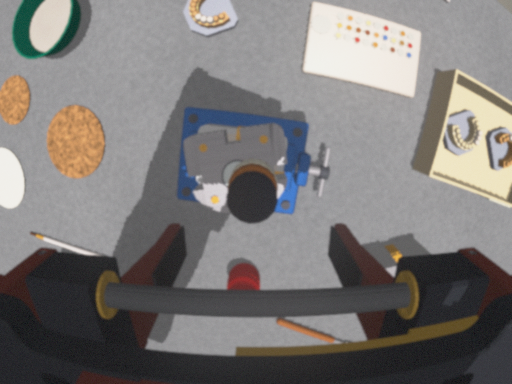

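```bash
python3 - <<'E'
from h import *
d=snap("wrist");im=cv2.resize(d["pixels"][150:240,190:320],None,fx=6,fy=6,interpolation=cv2.INTER_CUBIC);
q=((proj(d,place(21*np.c_[np.cos(np.linspace(0,6.28,40)),np.sin(np.linspace(0,6.28,40))],573.4,-15.8,0,158),True)-[190,150]+.5)*6).astype(int);cv2.polylines(im,[q],True,(0,0,255),1)
cv2.imwrite("pics/w2.png",im);print(ray(d,252.5,196.5,158,True), get_obs()["ee_pos"])
s=snap("side");im=cv2.resize(s["pixels"][130:220,200:320],None,fx=6,fy=6,interpolation=cv2.INTER_CUBIC)
q=((proj(s,place(21*np.c_[np.cos(np.linspace(0,6.28,40)),np.sin(np.linspace(0,6.28,40))],573.4,-15.8,0,158))-[200,130]+.5)*6).astype(int);cv2.polylines(im,[q],True,(0,0,255),1)
cv2.imwrite("pics/s2.png",im)
E
```

```text
[578.60309104 -17.47460715 158.        ] [569.94221215 -24.94599462 222.38353478]
```

View pics/w2.png

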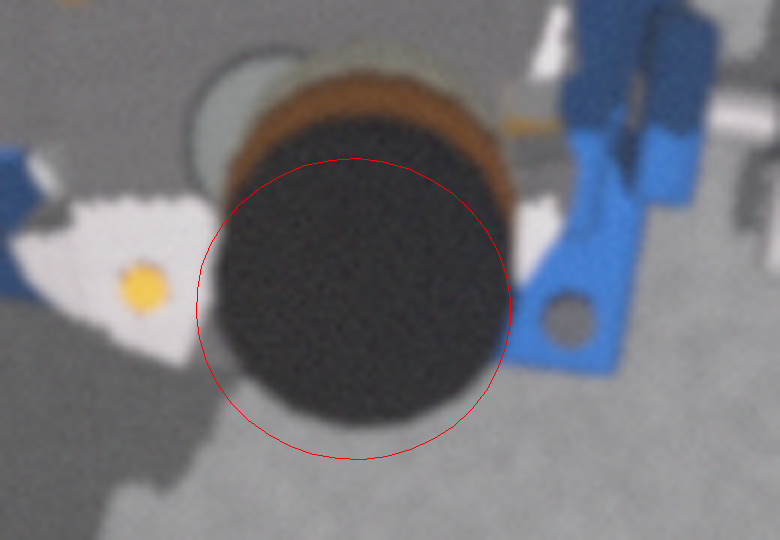

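View pics/s2.png

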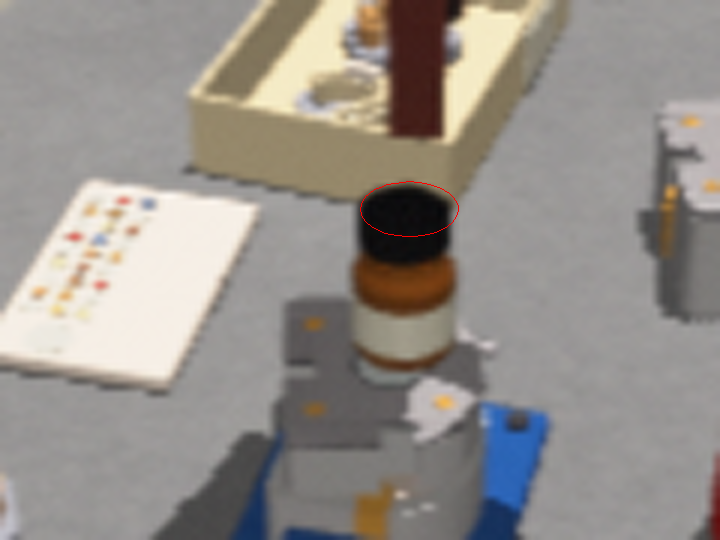

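```bash
python3 - <<'E'
from h import *
s=get_image("side");print(ray(s,266.7,165.2,158));
T=snap("top");cv2.imwrite("pics/t2.png",cv2.resize(T["pixels"][140:215,215:305],None,fx=8,fy=8))
d=get_image("wrist");print(ray(d,190+365/6,150+270/6,158,True))
o,M=tool();print(o["ee_pos"],(M.T@(np.array([575.5,-16.5,103])-o["ee_pos"]))/10,M.round(3).tolist())
E
```

```text
[574.09804538 -10.95170235 158.        ]
[578.20205498 -18.29599275 158.        ]
[569.6543878  -26.38611322 222.70370301] [11.97006582  0.88818842 -0.73312678] [[-0.0, 0.941, 0.337], [-0.0, 0.337, -0.941], [-1.0, -0.0, -0.0]]
```

View pics/t2.png

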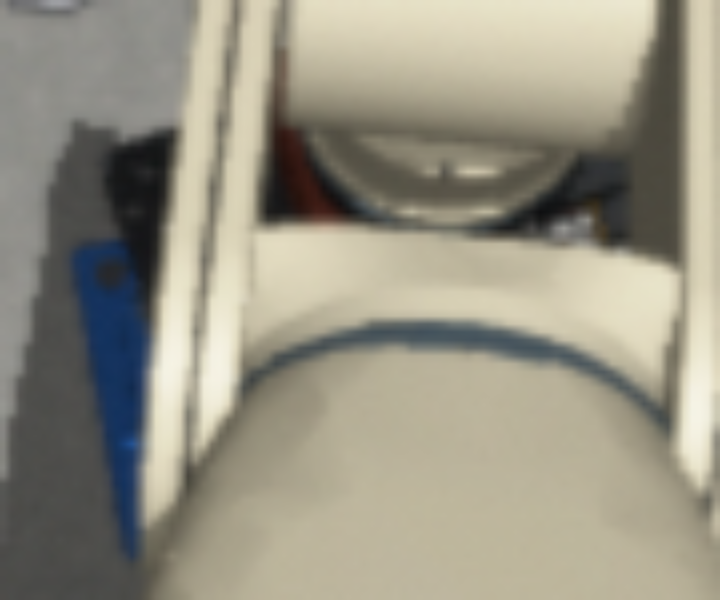

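```bash
python3 -m crank '[[[0,0.88,-0.84],[0,0,0],8.78],[[2,0,0],[0,0,0],8.78],[[2,0,0],[0,0,0],8.78],[[2,0,0],[0,0,0],8.78],[[0,0,0],[0,0,0],8.78]]'
python3 - <<'E'
from h import *
d=snap("wrist");cv2.imwrite("pics/w3.png",d["pixels"])
o,M=tool();print(o["ee_pos"]);print(ray(d,252,196,158,True))
E
```

```text
t: 2.9
ee_pos: [574.8, -14.2, 161.4]
orientation: [0.95, 1.356, -0.953]
ft_force: [0.8, -0.4, 0.3]
width: 87.9
[575.57764819 -14.23123667 162.45068901]
[600.26829004  -2.21320311 158.        ]
```

View pics/w3.png

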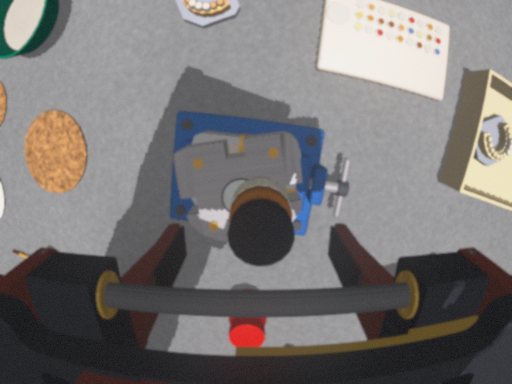

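```bash
python3 - <<'E'
from h import *
d=snap("wrist")
print(ray(d,261.5,232.5,158,True)); print(proj(d,[[575,-15.5,158]],True))
E
python3 -m crank '[[[2,0,0],[0,0,0],8.78],[[2,0,0],[0,0,0],8.78],[[1,0,0],[0,0,0],8.78],[[0.8,0,0],[0,0,0],8.78],[[0,0,0],[0,0,0],8.78]]'
```

```text
[580.86207468 -15.51542583 158.        ]
[[258.20197272 240.68537262]]
t: 3.62
ee_pos: [575.8, -14.3, 104.7]
orientation: [0.951, 1.353, -0.951]
ft_force: [-0.6, -0.1, 0.1]
width: 87.9
```

```bash
python3 -m crank '[[[0,0.2,0],[0,0,0],8.78],[[0,0,0],[0,0,0],6.5],[[0,0,0],[0,0,0],5.2],[[0,0,0],[0,0,0],4.8],[[0,0,0],[0,0,0],4.2]]';python3 -m crank '[[[0,0,0],[0,0,0],4],[[0,0,0],[0,0,0],4]]'
python3 - <<'E'
from h import *
d=snap("wrist");cv2.imwrite("pics/w4.png",d["pixels"])
d=snap("side");cv2.imwrite("pics/s4.png",cv2.resize(d["pixels"][110:240,190:330],None,fx=5,fy=5))
E
```

```text
t: 4.25
ee_pos: [577.6, -13.6, 104.7]
orientation: [0.951, 1.353, -0.951]
ft_force: [-0.0, -0.8, 0.2]
width: 51.5
t: 4.5
ee_pos: [577.7, -13.7, 104.7]
orientation: [0.951, 1.353, -0.951]
ft_force: [0.0, -0.5, -0.4]
width: 45.3
```

View pics/s4.png

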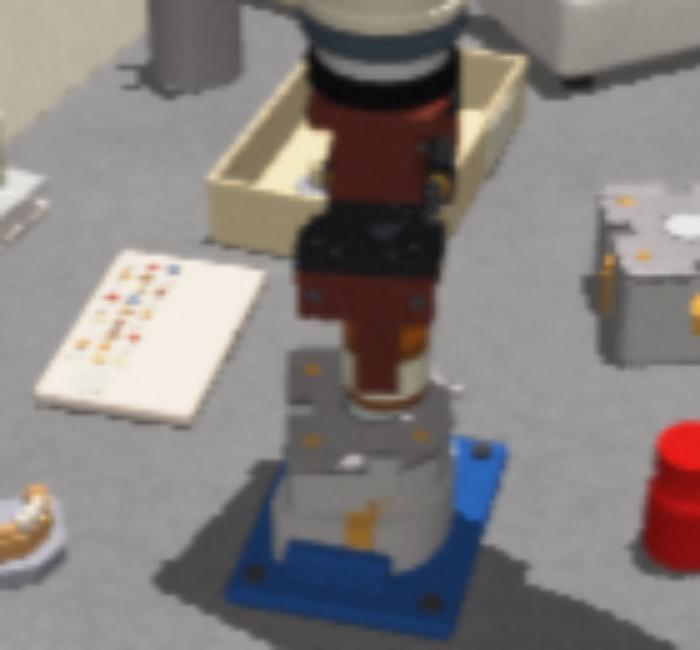

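```bash
python3 -m crank '[[[-0.5,0,0],[0,0,0],4],[[-1,0,0],[0,0,0],4],[[-2,0,0],[0,0,0],4],[[-2,0,0],[0,0,0],4],[[-1,0,0],[0,0,0],4]]';python3 -m crank '[[[0,0.34,-2.65],[0,0,0],4],[[0,0.34,-2.65],[0,0,0],4],[[0,0.34,-2.65],[0,0,0],4],[[0,0.34,-2.65],[0,0,0],4],[[0,0.34,-2.65],[0,0,0],4]]';python3 -m crank '[[[0,0.34,-2.65],[0,0,0],4],[[0,0.34,-2.65],[0,0,0],4],[[0,0.34,-2.65],[0,0,0],4],[[0,0.34,-2.65],[0,0,0],4],[[0,0.34,-2.65],[0,0,0],4]]';python3 -m crank '[[[2,0,0],[0,0,0],4],[[0,0,0],[0,0,0],4],[[0,0,0],[0,0,0],4]]'
python3 - <<'E'
from h import *
o,M=tool();print(o["ee_pos"],M.round(3).tolist())
for n in("side","top"):
    d=snap(n);cv2.imwrite(f"pics/{n}5.png",d["pixels"])
E
```

```text
t: 5.22
ee_pos: [578.2, -13.6, 171.3]
orientation: [0.951, 1.352, -0.95]
ft_force: [0.3, 0.2, -2.1]
width: 45.3
t: 5.85
ee_pos: [548.3, 117.6, 169.7]
orientation: [0.951, 1.353, -0.951]
ft_force: [-0.4, -0.0, -0.8]
width: 45.8
t: 6.48
ee_pos: [519.3, 248.0, 169.6]
orientation: [0.951, 1.353, -0.951]
ft_force: [-0.1, 0.8, -1.5]
width: 45.5
t: 6.85
ee_pos: [519.9, 247.1, 150.0]
orientation: [0.951, 1.353, -0.951]
ft_force: [0.3, -0.5, -1.5]
width: 45.3
[519.91226425 247.06373255 150.00910465] [[-0.0, 0.941, 0.339], [-0.0, 0.339, -0.941], [-1.0, -0.0, -0.0]]
```

View pics/side5.png

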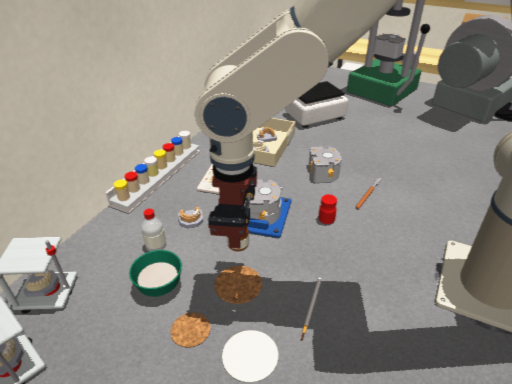

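View pics/top5.png

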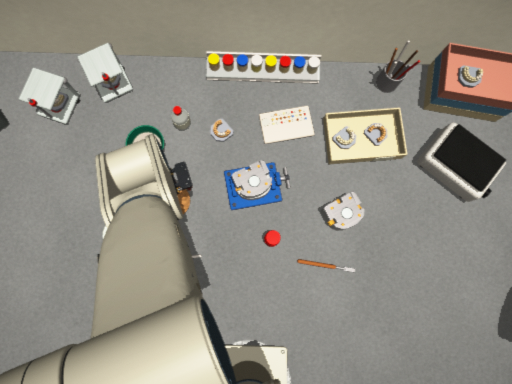

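The upper flask is still riding on the keys and the jar is in hand above the big mat. I'm lowering it: the TCP goes from 150 to about 23.5.

```bash
python3 -m crank '[[[3,0,0],[0,0,0],4],[[3,0,0],[0,0,0],4],[[3,0,0],[0,0,0],4],[[1.5,0,0],[0,0,0],4],[[1,0,0],[0,0,0],4]]';python3 -m crank '[[[0.5,0,0],[0,0,0],4],[[0.4,0,0],[0,0,0],4],[[0.2,0,0],[0,0,0],4],[[0.1,0,0],[0,0,0],4],[[0,0,0],[0,0,0],4]]'
python3 - <<'E'
from h import *
d=snap("side");cv2.imwrite(f"pics/s6.png",cv2.resize(d["pixels"][210:310,180:300],None,fx=6,fy=6))
E
```

```text
t: 7.58
ee_pos: [520.2, 247.2, 34.5]
orientation: [0.951, 1.353, -0.951]
ft_force: [0.2, 0.2, -1.8]
width: 45.1
t: 8.2
ee_pos: [519.9, 247.3, 22.8]
orientation: [0.951, 1.353, -0.951]
ft_force: [-0.5, -0.4, -0.5]
width: 45.6
```

View pics/s6.png

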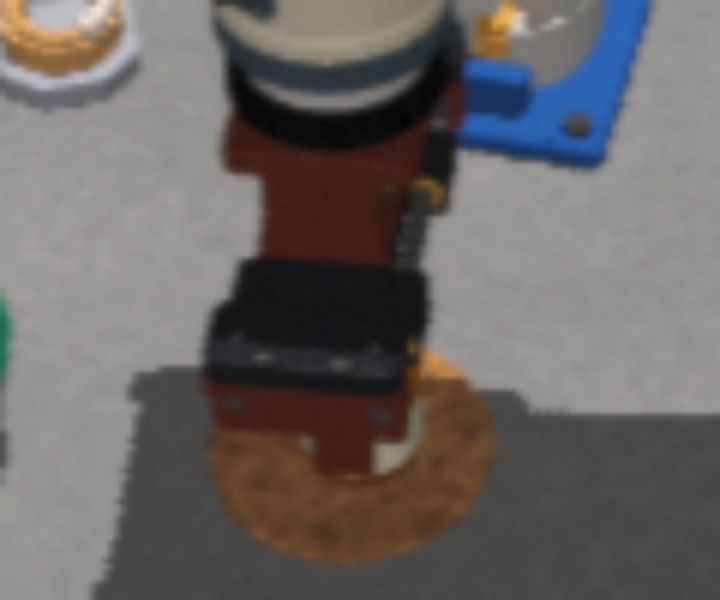

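```bash
python3 -m crank '[[[0,0,0],[0,0,0],5.2],[[0,0,0],[0,0,0],7],[[0,0,0],[0,0,0],8.78],[[0,0,0],[0,0,0],8.78],[[0,0,0],[0,0,0],8.78]]';python3 -m crank '[[[-3,0,0],[0,0,0],8.78],[[-4,0,0],[0,0,0],8.78],[[-4,0,0],[0,0,0],8.78],[[-4,0,0],[0,0,0],8.78],[[-4,0,0],[0,0,0],8.78]]'
python3 - <<'E'
from ov import *
d=snap("side");cv2.imwrite(f"pics/s7.png",cv2.resize(d["pixels"][210:310,180:300],None,fx=6,fy=6))
d=snap("top");cv2.imwrite(f"pics/t7.png",cv2.resize(d["pixels"][140:240,150:290],None,fx=5,fy=5))
ov((574,0,np.radians(29.5),55),(575.2,1.4,np.radians(12.3)),"o7",("top","side"))
E
```

```text
t: 8.88
ee_pos: [519.8, 247.2, 22.7]
orientation: [0.951, 1.353, -0.951]
ft_force: [1.1, -1.0, -0.8]
width: 86.7
t: 9.5
ee_pos: [519.6, 247.1, 214.0]
orientation: [0.951, 1.353, -0.951]
ft_force: [0.0, 0.1, 0.0]
width: 87.9
```

View pics/s7.png

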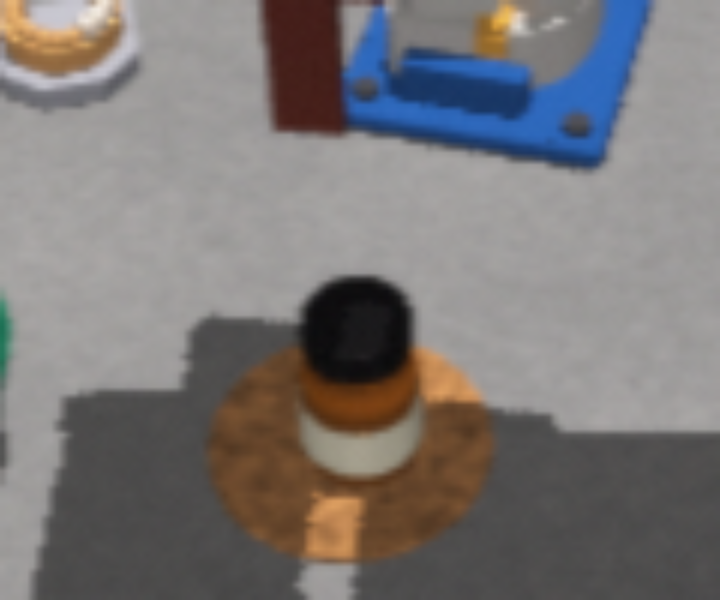

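View pics/o7_top.png

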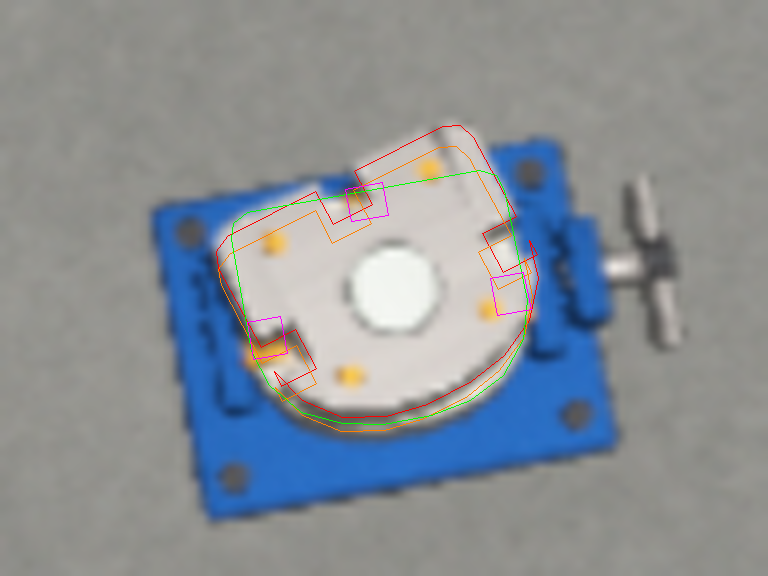

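View pics/o7_side.png

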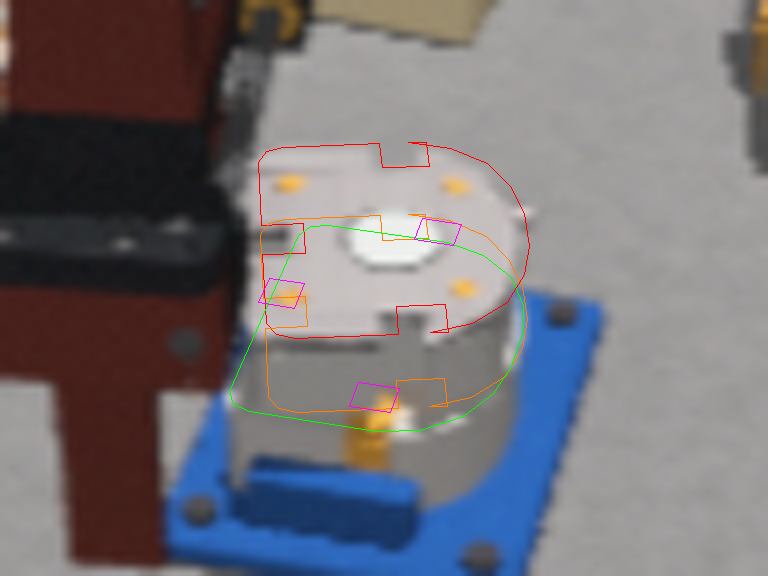

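```bash
python3 - <<'E'
from h import *
for n,ds,disc in(("top",[(274,243),(429,169),(490,310),(351,376)],(393,290)),("side",[(290,298),(290,184),(456,186),(463,289)],(394,240))):
    d=get_image(n);off=np.floor(proj(d,[[575,0,60]])[0])-[48,36]
    g=lambda u,v,z:ray(d,(u+.5)/8-.5+off[0],(v+.5)/8-.5+off[1],z)[:2]
    D=np.array([g(*p,86) for p in ds]);print(n,D.round(1).tolist(),"disc",g(*disc,86))
    v=(D[0]+D[1]-D[2]-D[3]); w=D[0]+D[3]-D[1]-D[2]
    print(np.degrees(np.arctan2(v[1],v[0])),np.degrees(np.arctan2(-w[0],w[1])),np.hypot(*v)/2,np.hypot(*w)/2,"cent",D.mean(0))
E
```

```text
top [[588.5, 42.8], [617.7, -12.5], [566.3, -35.7], [540.7, 13.6]] disc [572.57234893  -0.61609709]
27.84150193769937 27.703752666469402 56.122260888219714 59.01244108290295 cent [578.30572265   2.05029347]
side [[589.6, 45.2], [618.1, -10.0], [567.1, -33.4], [541.3, 16.4]] disc [572.85244454   2.70690611]
27.729349998389946 27.386302961681103 56.09930130692742 59.12905419206245 cent [579.03986283   4.55488248]
```

```bash
python3 - <<'E'
from h import *
d=get_image("side");off=np.floor(proj(d,[[575,0,60]])[0])-[48,36]
for z in(5,8,12):
  B=[ray(d,(u+.5)/8-.5+off[0],(v+.5)/8-.5+off[1],z)[:2] for u,v in((200,509),(563,313),(481,557))]; print(z,"side bolts L-heel?,..",np.round(B,1).tolist())
d=get_image("top");off=np.floor(proj(d,[[575,0,60]])[0])-[48,36]
for z in(5,8,12):
  B=[ray(d,(u+.5)/8-.5+off[0],(v+.5)/8-.5+off[1],z)[:2] for u,v in((190,233),(530,173),(577,414),(235,478))]; print(z,np.round(B,1).tolist(),np.mean(B,0))
E
python3 -m crank '[[[-3,0,4.5],[0,0,0],4],[[0,0,4.5],[0,0,0],0],[[0,0,0],[0,0,0],0],[[0,0,0],[0,0,0],0],[[0,0,0],[0,0,0],0]]'
python3 - <<'E'
from h import *
d=snap("wrist");cv2.imwrite(f"pics/w8.png",d["pixels"])
E
```

```text
5 side bolts L-heel?,.. [[612.8, 69.7], [545.4, -80.2], [518.1, 49.8]]
8 side bolts L-heel?,.. [[611.1, 72.6], [544.0, -76.7], [516.8, 52.7]]
12 side bolts L-heel?,.. [[608.8, 76.4], [542.1, -72.0], [515.0, 56.6]]
5 [[609.3, 76.6], [637.2, -53.9], [543.3, -73.7], [514.5, 56.0]] [576.06533562   1.25905397]
8 [[608.6, 76.5], [636.5, -53.7], [542.7, -73.5], [514.1, 55.9]] [575.47463806   1.30750515]
12 [[607.7, 76.3], [635.5, -53.4], [542.1, -73.2], [513.5, 55.8]] [574.68704133   1.37210674]
t: 10.52
ee_pos: [549.7, 163.4, 242.0]
orientation: [0.949, 1.355, -0.951]
ft_force: [0.3, -0.2, -1.5]
width: 41.5
```

View pics/w8.png

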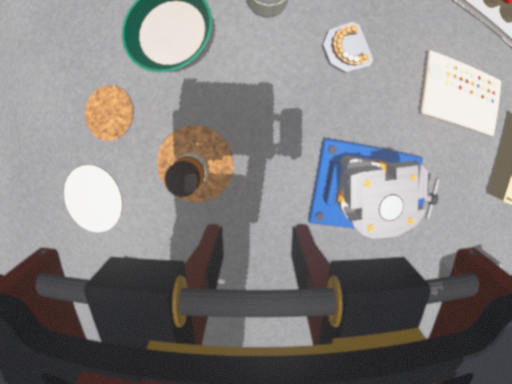

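The jar is upright on the large cork mat. The wrist picture shows the flask with a white disc on its lid at (391,207). Measured in the lower half's frame, the upper half is turned about +15.6° and sits about 2 mm toward −x. I'll set up frame helpers for the nudging.

```bash
cat > g.py <<'E'
from h import *
import sys
LC=np.array([575.0,1.4]); LY=np.radians(12.1)
def toW(x,y): c,s=np.cos(LY),np.sin(LY); return LC+[c*x-s*y,s*x+c*y]
def toL(p): c,s=np.cos(LY),np.sin(LY); q=np.array(p[:2])-LC; return np.array([c*q[0]+s*q[1],-s*q[0]+c*q[1]])
def go(x,y,z):
    o,M=tool(); d=np.r_[toW(x,y),z]-o["ee_pos"]; print("t",o["t"],"now L",toL(o["ee_pos"]).round(1),o["ee_pos"][2].round(1),"tool delta cm",(M.T@d/10).round(2),"yaw",np.degrees(np.arctan2(M[1,1],M[0,1])).round(2),"w",o["width"])
if __name__=="__main__": go(*map(float,sys.argv[1:4]))
E
python3 -m crank '[[[0,0,0],[7.7,0,0],0]]'; python3 g.py -70 12 110
```

```text
t: 10.7
ee_pos: [549.9, 163.5, 242.4]
orientation: [1.053, 1.302, -1.054]
ft_force: [0.5, -0.6, -0.8]
width: 27.3
t 10.7 now L [  9.4 163.7] 242.4 tool delta cm [13.24 -7.91 15.18] yaw 12.02 w 27.32175077965451
```

```bash
python3 -m crank '[[[2.6,-1.6,3],[0,0,0],0],[[2.6,-1.6,3],[0,0,0],0],[[2.6,-1.6,3],[0,0,0],0],[[2.6,-1.6,3],[0,0,0],0],[[2.8,-1.5,3.2],[0,0,0],0]]';python3 -m crank '[[[0,0,0],[0,0,0],0]]'; python3 g.py -70 12 65
```

```text
t: 11.32
ee_pos: [504.8, -2.7, 110.0]
orientation: [1.051, 1.302, -1.05]
ft_force: [-0.3, -0.6, -1.0]
width: 0.3
t: 11.45
ee_pos: [502.8, -3.3, 108.9]
orientation: [1.052, 1.305, -1.056]
ft_force: [-0.1, -0.4, 0.0]
width: 0.4
t 11.45 now L [-71.6  10.5] 108.9 tool delta cm [ 4.39  0.18 -0.14] yaw 12.01 w 0.3530987611288918
```

```bash
python3 -m crank '[[[2.2,0,-0.1],[0,0,0],0],[[2.2,0,0],[0,0,0],0],[[0,0.5,0],[0,0,0],0],[[0,0,0],[0,0,0],0]]'; python3 g.py -58.3 12 65
python3 - <<'E'
from h import *
d=snap("wrist");cv2.imwrite(f"pics/w9.png",d["pixels"])
d=snap("side");cv2.imwrite(f"pics/s9.png",cv2.resize(d["pixels"][150:240,220:320],None,fx=7,fy=7))
E
```

```text
t: 11.95
ee_pos: [511.2, 0.3, 67.8]
orientation: [1.052, 1.301, -1.05]
ft_force: [-0.0, -0.7, -0.4]
width: 0.5
t 11.95 now L [-62.6  12.3] 67.8 tool delta cm [0.28 0.43 0.03] yaw 12.18 w 0.4985223265695901
```

View pics/w9.png

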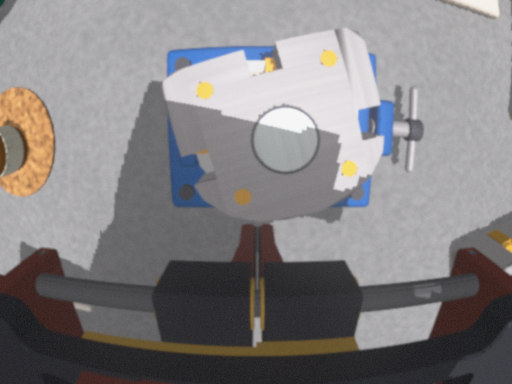

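View pics/s9.png

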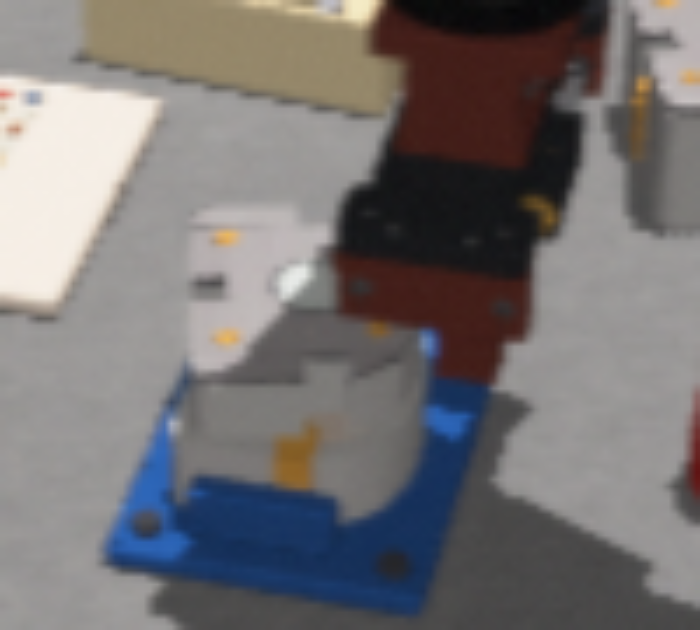

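```bash
python3 -m crank '[[[0,0.3,0],[0,0,0],0],[[0,0.2,0],[0,0,0],0],[[0,0.2,0],[0,0,0],0],[[0,0.2,0],[0,0,0],0],[[0,0,0],[0,0,0],0]]'; python3 g.py -53 12 65
python3 - <<'E'
from h import *
d=snap("wrist");cv2.imwrite(f"pics/w10.png",d["pixels"])
E
```

```text
t: 12.68
ee_pos: [518.6, 1.3, 66.7]
orientation: [1.052, 1.302, -1.052]
ft_force: [0.8, 0.1, 0.8]
width: 0.7
t 12.675 now L [-55.2  11.7] 66.7 tool delta cm [ 0.17  0.22 -0.03] yaw 12.11 w 0.6832595356666614
```

View pics/w10.png

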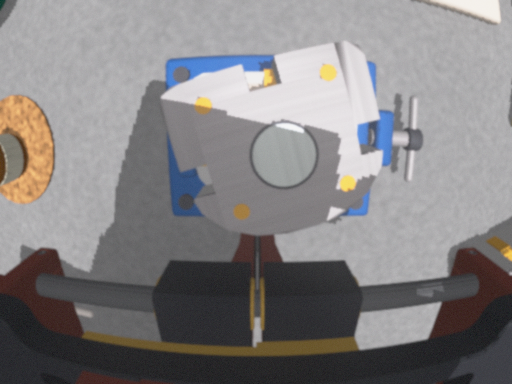

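```bash
cat > wl.py <<'E'
from g import *
import json,sys
# args: JSON dots (list of 4: heel-left, heel-right, front-right, front-left), disc, bolts
a=json.loads(sys.argv[1]); d=get_image("wrist")
D=np.array([toL(ray(d,*p,86,True)) for p in a["dots"]]); print("dots",D.round(1).tolist())
v=D[0]+D[1]-D[2]-D[3]; w=D[0]+D[3]-D[1]-D[2]
print("yaw",np.degrees(np.arctan2(v[1],v[0])),np.degrees(np.arctan2(-w[0],w[1])),"size",np.hypot(*v)/2,np.hypot(*w)/2)
print("disc",toL(ray(d,*a["disc"],86,True)))
if "bolts" in a: print("bolts",[toL(ray(d,*p,10,True)).round(1).tolist() for p in a["bolts"]])
E
python3 wl.py '{"dots":[[204,105],[328,73],[347,183],[242,211]],"disc":[285,155],"bolts":[[182,75],[187,201]]}'
```

```text
dots [[24.6, 36.9], [40.8, -22.5], [-13.8, -34.3], [-28.6, 19.2]]
yaw 15.335161702531675 15.346518093303597 size 55.86629801547879 58.52726461141756
disc [ 0.07548617 -1.99802686]
bolts [[49.8, 66.8], [-47.1, 66.5]]
```

```bash
python3 -m crank '[[[0,0.2,0],[0,0,0],0],[[0,0.2,0],[0,0,0],0],[[0,0.2,0],[0,0,0],0],[[0,0,0],[0,0,0],0]]'; python3 g.py -53 12 65
python3 - <<'E'
from h import *
d=snap("wrist");cv2.imwrite(f"pics/w11.png",d["pixels"])
E
```

```text
t: 13.28
ee_pos: [524.5, 2.6, 66.6]
orientation: [1.052, 1.302, -1.052]
ft_force: [-0.4, 0.5, -0.4]
width: 0.5
t 13.275 now L [-49.1  11.7] 66.6 tool delta cm [ 0.16 -0.39 -0.03] yaw 12.11 w 0.4878426945140539
```

View pics/w11.png

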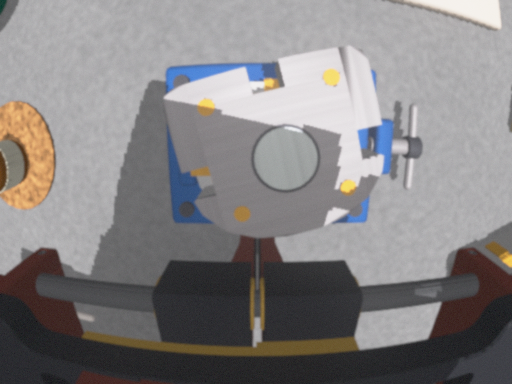

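```bash
python3 wl.py '{"dots":[[206,107],[331,77],[348,187],[242,214]],"disc":[287,158],"bolts":[[182,82],[187,209]]}'; python3 g.py -70 12 66;  python3 g.py 75 -32 110
```

```text
dots [[29.8, 36.0], [45.1, -24.0], [-9.7, -35.0], [-24.0, 19.2]]
yaw 14.35134679306996 14.54373903649586 size 56.06955064568572 59.00321736147923
disc [ 4.81338392 -3.00973826]
bolts [[50.8, 66.9], [-47.5, 67.0]]
t 13.375 now L [-49.1  11.7] 66.7 tool delta cm [ 0.07 -2.09 -0.03] yaw 12.11 w 0.4782247564180426
t 13.375 now L [-49.1  11.7] 66.7 tool delta cm [-4.33 12.41  4.37] yaw 12.11 w 0.4782247564180426
```

```bash
python3 -m crank '[[[0,-0.8,0],[0,0,0],0],[[-4.4,-0.2,0],[0,0,0],0],[[0,4.5,1.5],[0,0,0],0],[[0,4.5,1.5],[0,0,0],0],[[0,4.5,1.4],[0,0,0],0]]';python3 -m crank '[[[0,0.5,0],[0,0,0],0],[[0,0,0],[0,0,0],0]]'; python3 g.py 76 -32 66
```

```text
t: 14.0
ee_pos: [656.8, -14.6, 111.1]
orientation: [1.052, 1.301, -1.052]
ft_force: [-0.8, -0.7, -0.8]
width: 0.6
t: 14.25
ee_pos: [659.3, -13.1, 110.0]
orientation: [1.051, 1.303, -1.053]
ft_force: [-0.9, 0.6, -0.3]
width: 0.3
t 14.25 now L [ 79.4 -31.9] 110.0 tool delta cm [ 4.4  -0.34  0.02] yaw 12.11 w 0.3254726955251911
```

```bash
python3 -m crank '[[[2.2,0,0],[0,0,0],0],[[2.2,0,0],[0,0,0],0],[[0,-0.7,0],[0,0,0],0],[[0,-0.3,0],[0,0,0],0],[[0,0,0],[0,0,0],0]]'; python3 g.py 60 -32 66
python3 - <<'E'
from h import *
d=snap("wrist");cv2.imwrite(f"pics/w12.png",d["pixels"])
E
```

```text
t: 14.88
ee_pos: [650.9, -15.4, 67.3]
orientation: [1.052, 1.301, -1.052]
ft_force: [0.5, -0.4, 0.5]
width: 0.7
t 14.875 now L [ 70.7 -32.3] 67.3 tool delta cm [ 0.13 -1.07 -0.03] yaw 12.1 w 0.7134508791825723
```

View pics/w12.png

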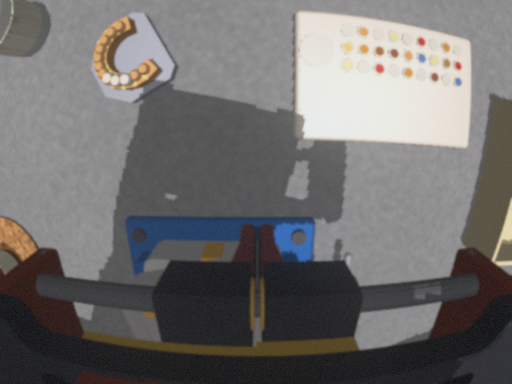

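```bash
python3 -m crank '[[[0,-0.3,0],[0,0,0],0],[[0,-0.2,0],[0,0,0],0],[[0,-0.2,0],[0,0,0],0],[[0,-0.2,0],[0,0,0],0],[[0,0,0],[0,0,0],0]]'; python3 g.py 60 -32 66
python3 - <<'E'
from h import *
d=snap("side");cv2.imwrite(f"pics/s12.png",cv2.resize(d["pixels"][150:240,220:320],None,fx=7,fy=7))
E
```

```text
t: 15.55
ee_pos: [641.8, -17.2, 66.7]
orientation: [1.052, 1.302, -1.052]
ft_force: [0.1, -0.1, 0.5]
width: 0.9
t 15.55 now L [ 61.4 -32.2] 66.7 tool delta cm [ 0.07 -0.14 -0.02] yaw 12.11 w 0.8538835245657357
```

View pics/s12.png

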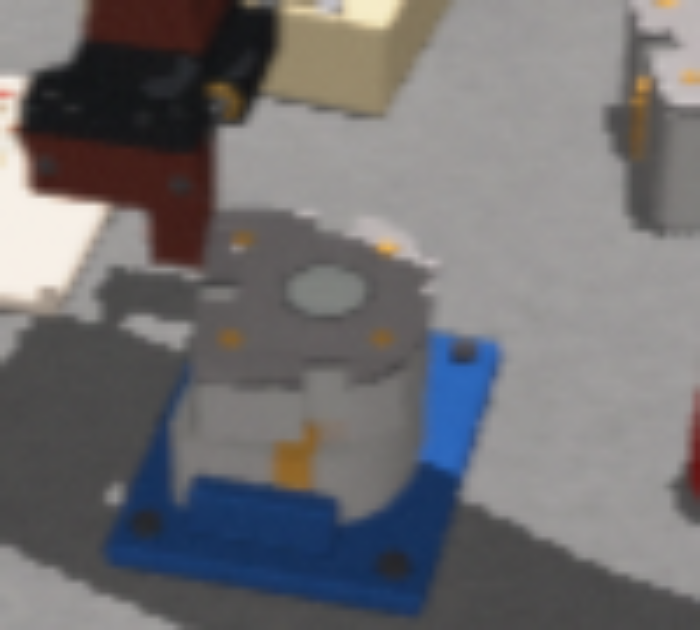

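```bash
cat > sl.py <<'E'
from g import *
import json,sys
a=json.loads(sys.argv[1]); d=get_image("side")
f=lambda p:(toL(ray(d,(p[0]+.5)/7-.5+220,(p[1]+.5)/7-.5+150,86))-[-1.5,3.7])
D=np.array([f(p) for p in a["dots"]])
v=D[0]+D[1]-D[2]-D[3]; w=D[0]+D[3]-D[1]-D[2]
print("yaw",np.degrees(np.arctan2(v[1],v[0])),np.degrees(np.arctan2(-w[0],w[1])),"size",np.hypot(*v)/2,np.hypot(*w)/2)
print("disc",f(a["disc"]),"dotmean",D.mean(0))
E
python3 sl.py '{"dots":[[231,339],[242,239],[388,247],[382,338]],"disc":[327,292]}'
```

```text
yaw 11.469742482470188 10.889386074508723 size 56.08599380583056 59.30491246775285
disc [-4.85364341  0.14991171] dotmean [1.43258157 0.24199275]
```

```bash
python3 sl.py '{"dots":[[226,338],[225,238],[371,247],[377,328]],"disc":[310,285]}'; python3 - <<'E'
from ov import *
from g import *
for x,y,w in((0,-3,14),):pass
c=toW(-3.5,-1)
ov((c[0],c[1],LY+np.radians(11.2),55),(575,1.4,LY),"o12",("side",))
E
```

```text
yaw 13.883165135990456 15.57564367451124 size 56.11869192136998 56.30048489576412
disc [ 2.41933253 -2.53913965] dotmean [ 5.92746927 -0.51056655]
```

View pics/o12_side.png

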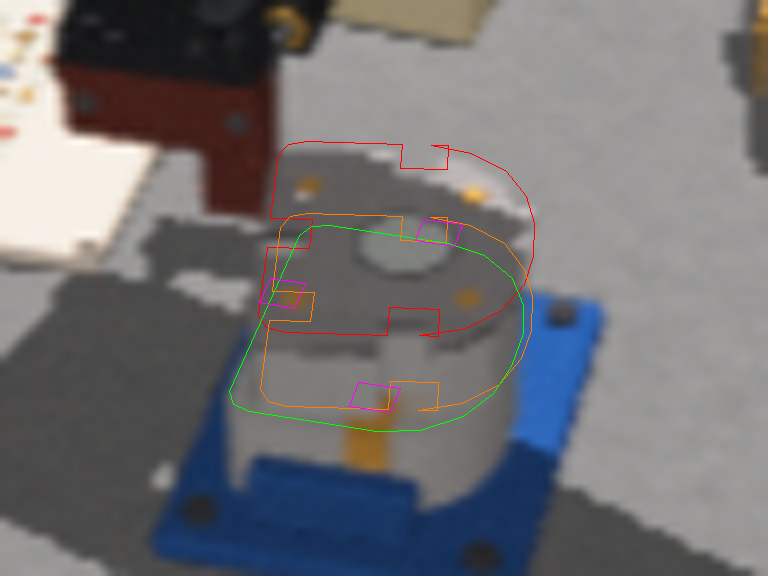

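```bash
python3 -m crank '[[[0,0.8,0],[0,0,0],0],[[-4.4,0.2,0],[0,0,0],0],[[0,-4.8,-1.5],[0,0,0],0],[[0,-4.8,-1.5],[0,0,0],0],[[0,-4.8,-1.6],[0,0,0],0]]';python3 -m crank '[[[0,-0.6,0],[0,0,0],0],[[0,0,0],[0,0,0],0]]'; python3 g.py -71 14 66
```

```text
t: 16.38
ee_pos: [500.3, -0.1, 110.7]
orientation: [1.052, 1.302, -1.052]
ft_force: [0.3, 0.6, -0.2]
width: 0.3
t: 16.62
ee_pos: [496.7, -1.6, 111.1]
orientation: [1.053, 1.301, -1.051]
ft_force: [0.3, -0.4, -0.0]
width: 0.2
t 16.625 now L [-77.2  13.5] 111.1 tool delta cm [ 4.51  0.61 -0.06] yaw 12.11 w 0.19575740969548536
```

```bash
python3 -m crank '[[[2.2,0.3,0],[0,0,0],0],[[2.3,0.3,0],[0,0,0],0],[[0,0.6,0],[0,0,0],0],[[0,0,0],[0,0,0],0]]'; python3 g.py -60 14 66
python3 - <<'E'
from h import *
d=snap("wrist");cv2.imwrite(f"pics/w13.png",d["pixels"])
E
```

```text
t: 17.12
ee_pos: [509.2, 0.9, 66.1]
orientation: [1.053, 1.3, -1.051]
ft_force: [1.6, -0.5, 0.5]
width: 0.6
t 17.125 now L [-64.4  13.3] 66.1 tool delta cm [ 0.02  0.44 -0.07] yaw 12.11 w 0.5877017742562898
```

View pics/w13.png

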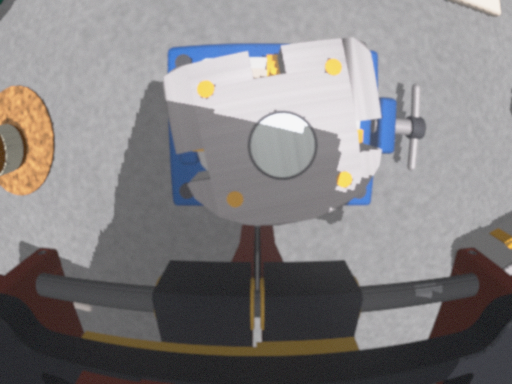

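```bash
python3 wl.py '{"dots":[[206,89],[334,67],[344,180],[235,200]],"disc":[283,145],"bolts":[[184,61],[187,190]]}'
```

```text
dots [[22.8, 37.5], [34.4, -23.7], [-21.7, -30.8], [-32.2, 24.3]]
yaw 10.340742486255602 10.76212681506328 size 56.49297353532396 59.24350301727127
disc [-4.54885862  0.76185368]
bolts [[51.1, 66.9], [-47.4, 67.5]]
```

```bash
python3 -m crank '[[[0,0.4,0],[0,0,0],0],[[0,0.3,0],[0,0,0],0],[[0,0.3,0],[0,0,0],0],[[0,0.3,0],[0,0,0],0],[[0,0.3,0],[0,0,0],0]]';  python3 -m crank '[[[0,0,0],[0,0,0],0]]'; python3 g.py -60 14 66
python3 - <<'E'
from h import *
d=snap("wrist");cv2.imwrite(f"pics/w14.png",d["pixels"])
E
```

```text
t: 17.85
ee_pos: [522.8, 4.3, 65.6]
orientation: [1.052, 1.302, -1.052]
ft_force: [-2.0, -0.3, -0.5]
width: 0.5
t: 17.98
ee_pos: [523.0, 4.3, 65.6]
orientation: [1.052, 1.302, -1.052]
ft_force: [0.1, 0.8, -1.0]
width: 0.7
t 17.975 now L [-50.2  13.7] 65.6 tool delta cm [-0.04 -0.98 -0.03] yaw 12.12 w 0.7286257373666882
```

View pics/w14.png

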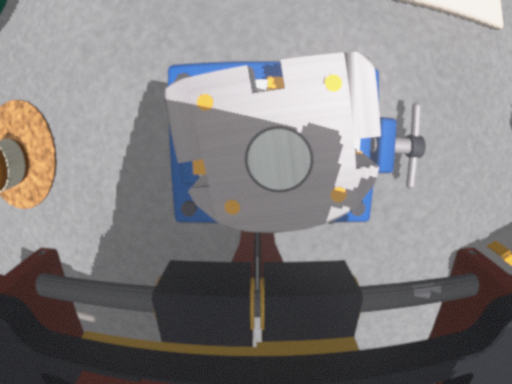

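```bash
python3 wl.py '{"dots":[[205,101],[333,83],[339,193],[233,207]],"disc":[279,159],"bolts":[[184,81],[189,208]]}'; python3 - <<'E'
from h import *
d=snap("wrist");cv2.imwrite(f"pics/w14c.png",cv2.resize(d["pixels"][50:230,160:390],None,fx=3.4,fy=3.3,interpolation=cv2.INTER_CUBIC))
E
```

```text
dots [[31.7, 38.2], [41.1, -22.7], [-13.6, -28.1], [-20.9, 25.7]]
yaw 9.497469772797407 8.286382560200487 size 54.39883559226688 57.976658459988634
disc [3.46012899 2.97143353]
bolts [[50.3, 67.1], [-47.3, 67.1]]
```

View pics/w14c.png

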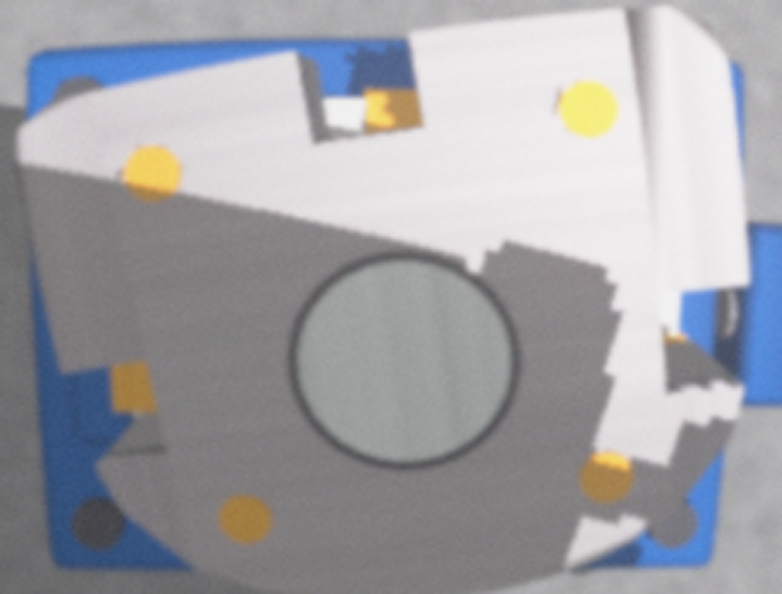

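```bash
python3 -m crank '[[[0,-0.8,0],[0,0,0],0],[[-2.2,-0.8,-3.5],[0,0,0],0],[[-2.2,4.5,-3.8],[0,0,0],0],[[0,4.6,0],[0,0,0],0],[[0,0,0],[0,0,0],0]]'; python3 g.py 24 82 66
python3 - <<'E'
from h import *
d=snap("side");cv2.imwrite(f"pics/s15.png",cv2.resize(d["pixels"][150:240,220:320],None,fx=7,fy=7))
E
```

```text
t: 18.75
ee_pos: [583.4, 92.1, 110.3]
orientation: [1.053, 1.3, -1.048]
ft_force: [0.2, -0.0, 0.4]
width: 0.1
t 18.75 now L [27.3 86.9] 110.3 tool delta cm [ 4.43 -0.34  0.49] yaw 12.18 w 0.11470213714028936
```

View pics/s15.png

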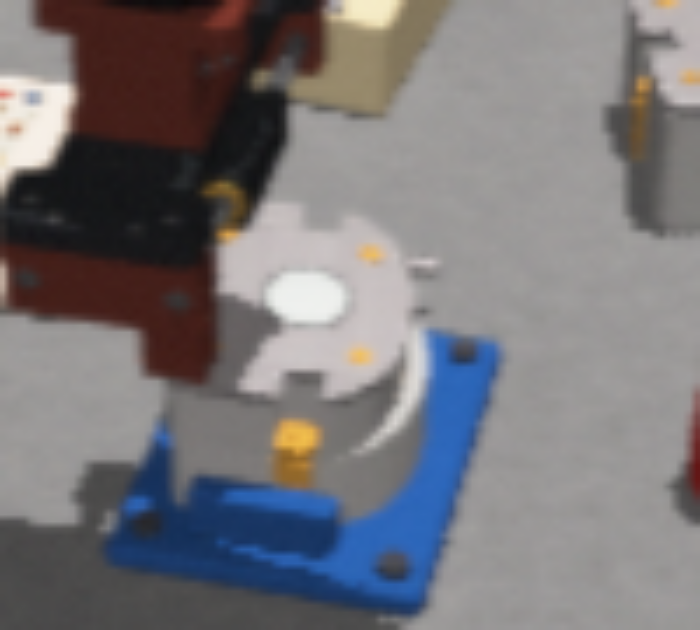

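```bash
python3 -m crank '[[[-2,0,-4],[0,0,0],0],[[0,0,-4],[0,0,0],0],[[0,0,-4],[0,0,0],0]]'
python3 - <<'E'
from ov import *
from g import *
c=toW(2,0)
ov((c[0],c[1],LY+np.radians(9),55),(575,1.4,LY),"o16",("side","top"))
E
```

```text
t: 19.18
ee_pos: [553.5, 208.2, 129.2]
orientation: [1.052, 1.302, -1.055]
ft_force: [-0.3, -0.1, 0.4]
width: 0.5
```

View pics/o16_side.png

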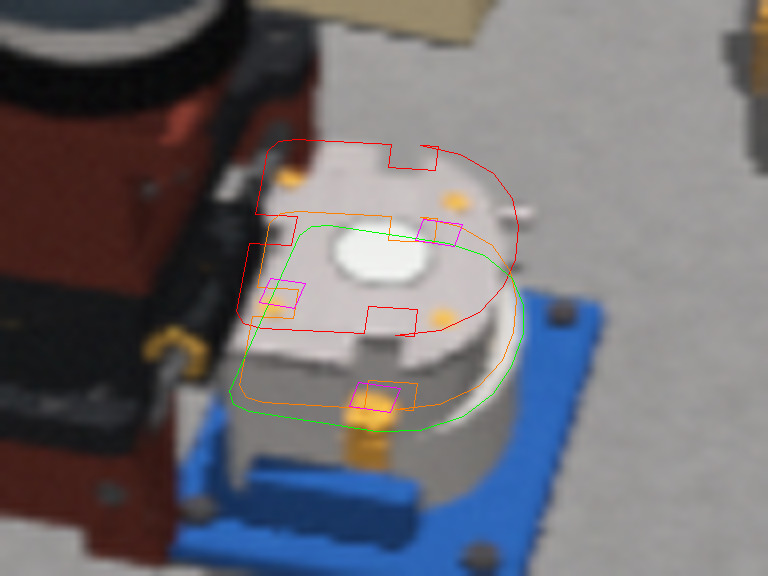

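View pics/o16_top.png

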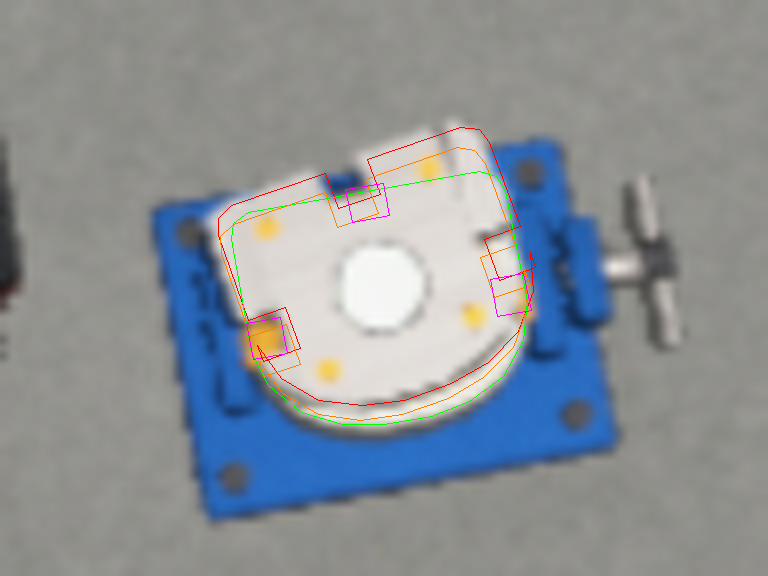

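The left notch has dropped over the left key, in side crop at (370,400), so the upper half is tilted left and still turned about 9°. The left key is now a pivot, so next I push the right heel corner toward −x.

```bash
python3 g.py 74 -32 112; python3 -m crank '[[[-1.4,2.5,4],[0,0,0],0],[[0,2.5,4],[0,0,0],0],[[0,0.8,5],[0,0,0],0],[[0,0,5],[0,0,0],0],[[0,0,5],[0,0,0],0]]';python3 g.py 74 -32 66
```

```text
t 19.275 now L [ 22.3 208.8] 129.1 tool delta cm [ 1.69  5.11 24.09] yaw 12.26 w 0.33737020956898545
t: 19.9
ee_pos: [658.9, -7.2, 142.8]
orientation: [1.052, 1.303, -1.054]
ft_force: [-0.5, -0.6, 0.1]
width: 0.7
t 19.9 now L [ 80.2 -26. ] 142.8 tool delta cm [ 7.68 -0.6   0.61] yaw 12.06 w 0.6667818806441919
```

```bash
python3 -m crank '[[[2,0,0.6],[0,0,0],0],[[3,0,0],[0,0,0],0],[[2.5,0,0],[0,0,0],0],[[0,-0.5,0],[0,0,0],0],[[0,0,0],[0,0,0],0]]';python3 g.py 66 -34 67
```

```text
t: 20.52
ee_pos: [655.9, -11.1, 68.7]
orientation: [1.052, 1.303, -1.053]
ft_force: [0.5, 1.0, -0.0]
width: 0.3
t 20.525 now L [ 76.5 -29.2] 68.7 tool delta cm [ 0.17 -1.05  0.48] yaw 12.12 w 0.2646159545117584
```

```bash
python3 -m crank '[[[0.1,-0.5,0.3],[0,0,0],0],[[0,-0.5,0],[0,0,0],0],[[0,-0.3,0],[0,0,0],0],[[0,-0.2,0],[0,0,0],0],[[0,-0.2,0],[0,0,0],0]]';python3 g.py 55 -34 67; python3 - <<'E'
from h import *
d=snap("side");cv2.imwrite(f"pics/s17.png",cv2.resize(d["pixels"][150:240,220:320],None,fx=7,fy=7))
E
```

```text
t: 21.15
ee_pos: [640.8, -17.6, 67.6]
orientation: [1.052, 1.302, -1.052]
ft_force: [0.3, -0.5, 0.1]
width: 0.3
t 21.15 now L [ 60.3 -32.4] 67.6 tool delta cm [ 0.06 -0.53  0.16] yaw 12.11 w 0.2870646638748545
```

View pics/s17.png

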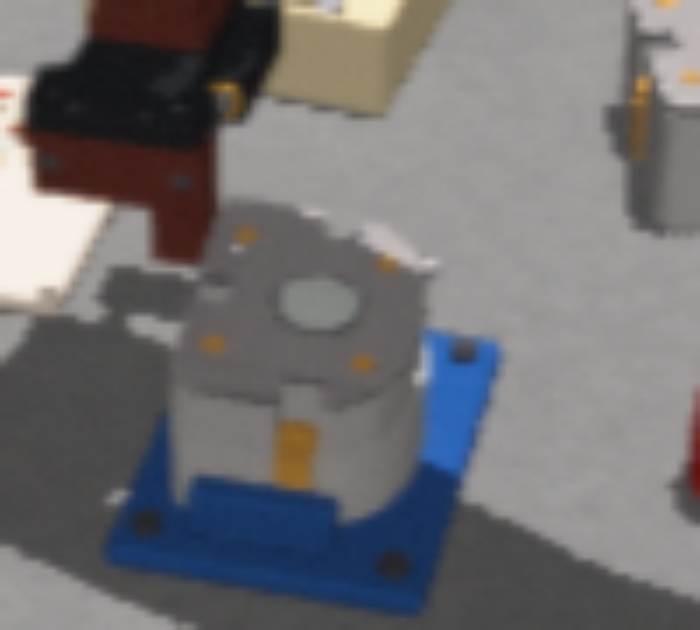

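```bash
python3 -m crank '[[[0,-0.15,0],[0,0,0],0],[[0,-0.15,0],[0,0,0],0],[[0,0,0],[0,0,0],0]]';python3 -m crank '[[[0,-0.15,0],[0,0,0],0],[[0,0,0],[0,0,0],0]]';python3 g.py 55 -34 67; python3 - <<'E'
from h import *
d=snap("side");cv2.imwrite(f"pics/s18.png",cv2.resize(d["pixels"][150:240,220:320],None,fx=7,fy=7))
E
```

```text
t: 21.58
ee_pos: [637.7, -18.3, 67.4]
orientation: [1.052, 1.302, -1.052]
ft_force: [-0.7, -0.3, 0.1]
width: 0.3
t: 21.82
ee_pos: [636.5, -18.6, 67.6]
orientation: [1.052, 1.302, -1.052]
ft_force: [0.4, -0.6, 0.2]
width: 0.5
t 21.825 now L [ 55.9 -32.4] 67.6 tool delta cm [ 0.06 -0.09  0.16] yaw 12.11 w 0.49575731884795193
```

View pics/s18.png

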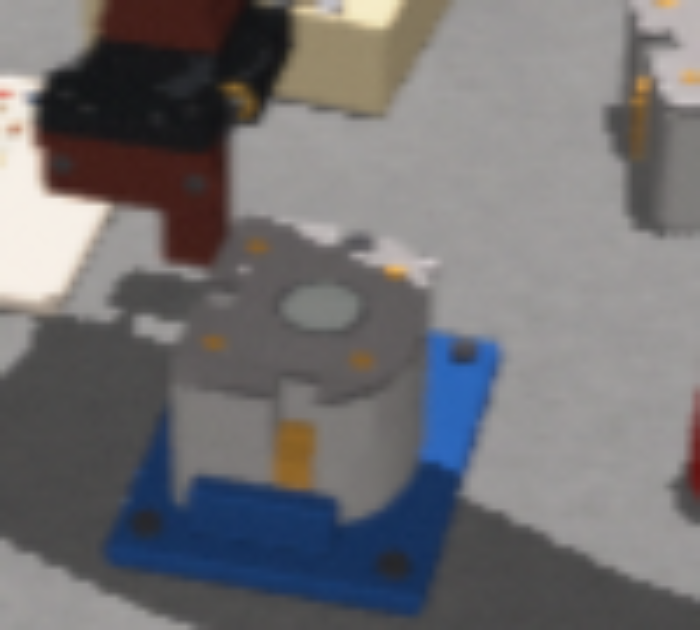

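```bash
python3 -m crank '[[[0,-0.12,0],[0,0,0],0],[[0,-0.12,0],[0,0,0],0],[[0,0,0],[0,0,0],0]]';python3 g.py 55 -34 67; python3 - <<'E'
from g import *
d=snap("side")
print([((proj(d,[np.r_[toW(x+0,y+3.7),77]])[0]-[220,150]+.5)*7).round().tolist() for x,y in((34,29.5),(34,-29.5),(-22,-29.5),(-22,29.5),(0,0))])
cv2.imwrite(f"pics/s19.png",cv2.resize(d["pixels"][150:240,220:320],None,fx=7,fy=7))
E
```

```text
t: 22.25
ee_pos: [636.1, -18.7, 68.2]
orientation: [1.054, 1.299, -1.049]
ft_force: [4.7, 2.5, -1.6]
width: 0.7
t 22.25 now L [ 55.5 -32.5] 68.2 tool delta cm [ 0.12 -0.05  0.15] yaw 12.1 w 0.6682348800117062
[[204.0, 342.0], [245.0, 251.0], [385.0, 271.0], [350.0, 365.0], [311.0, 309.0]]
```

View pics/s19.png

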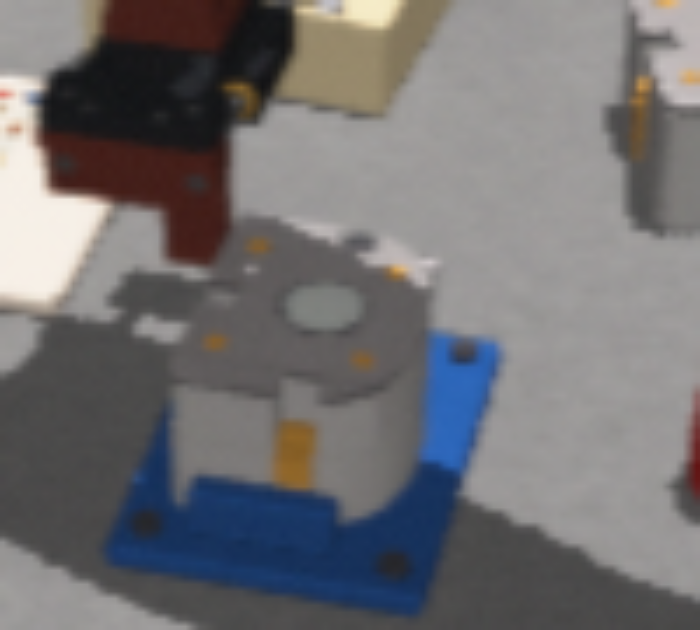

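```bash
python3 -m crank '[[[0,0.8,0],[0,0,0],0],[[-4.4,0.2,0],[0,0,0],0],[[0,-4.8,-1.5],[0,0,0],0],[[0,-4.8,-1.5],[0,0,0],0],[[0,-4.8,-1.6],[0,0,0],0]]';python3 -m crank '[[[0,-0.6,0],[0,0,0],0],[[2,0,0],[0,0,0],0],[[2,0,0],[0,0,0],0],[[0,0,0],[0,0,0],0]]'; python3 g.py -71 14 68
python3 - <<'E'
from ov import *
from g import *
c=toW(0,0)
ov((c[0],c[1],LY,46),(575,1.4,LY),"o20",("side",))
d=snap("wrist");cv2.imwrite(f"pics/w20.png",cv2.resize(d["pixels"][20:230,130:400],None,fx=2.9,fy=2.8,interpolation=cv2.INTER_CUBIC))
E
```

```text
t: 22.92
ee_pos: [491.7, -2.2, 111.6]
orientation: [1.052, 1.302, -1.053]
ft_force: [0.9, 1.5, 0.7]
width: 0.6
t: 23.42
ee_pos: [487.7, -3.7, 70.6]
orientation: [1.051, 1.303, -1.054]
ft_force: [0.3, -0.2, 0.7]
width: 0.5
t 23.425 now L [-86.4  13.3] 70.6 tool delta cm [ 0.26  1.54 -0.07] yaw 12.11 w 0.4503044597012282
```

View pics/o20_side.png

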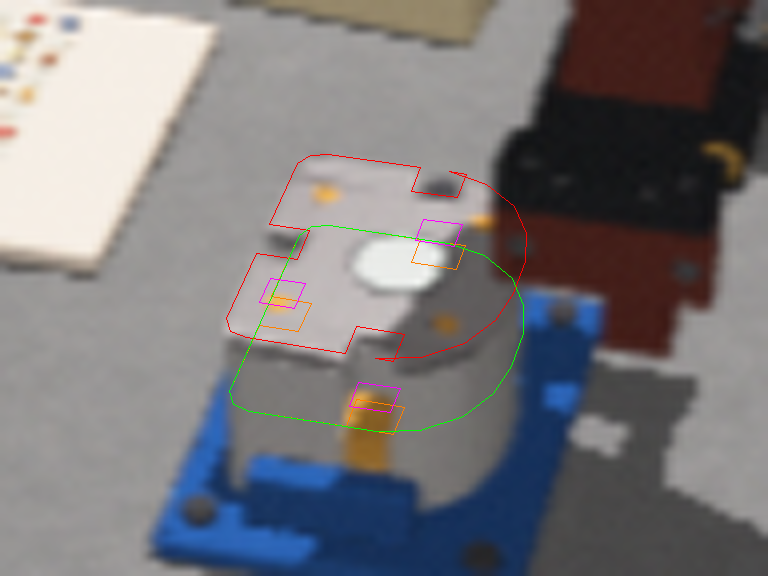

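View pics/w20.png

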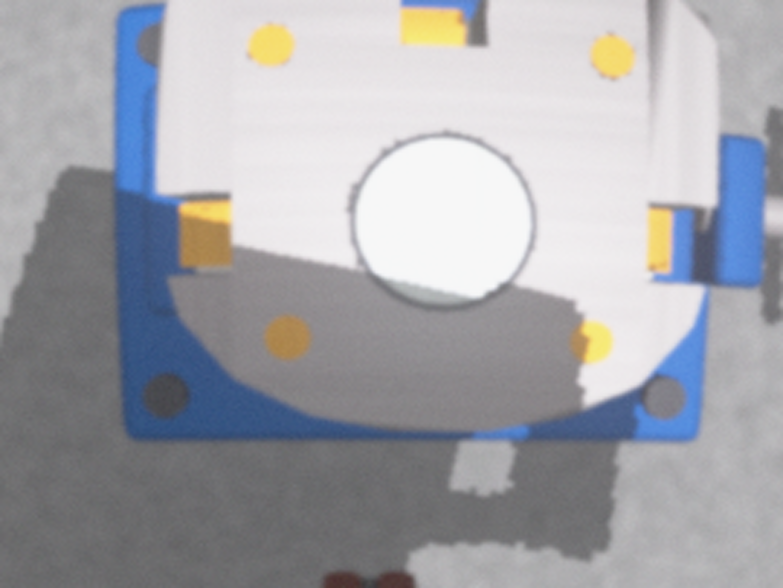

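```bash
python3 - <<'E'
from g import *
d=get_image("wrist")
f=lambda p,z: toL(ray(d,(p[0]+.5)/2.9-.5+130,(p[1]+.5)/2.8-.5+20,z,True)).round(1)
for z in(77,86): print(z,[f(p,z).tolist() for p in((271,45),(613,56),(592,342),(287,338),(445,220))])
print("bolts",[f(p,10).tolist() for p in((151,45),(166,395),(663,397))])
print("keys z55: heel L,R front corners",f((401,45),55),f((467,45),55),"left key heelside/frontside outer",f((178,202),55),f((178,268),55),"right",f((672,208),55),f((672,272),55))
E
```

```text
77 [[31.9, 30.8], [31.6, -31.7], [-24.7, -28.4], [-24.5, 28.1], [-2.2, -0.5]]
86 [[29.6, 29.8], [29.3, -29.2], [-23.8, -26.0], [-23.6, 27.2], [-2.6, 0.3]]
bolts [[51.6, 70.1], [-46.3, 67.5], [-46.3, -67.2]]
keys z55: heel L,R front corners [37.3  6.6] [37.7 -7. ] left key heelside/frontside outer [ 3.5 52.7] [-10.9  52.9] right [  3.8 -51.2] [-10.5 -51.6]
```

```bash
python3 - <<'E'
from g import *
d=get_image("wrist")
f=lambda p,z: toL(ray(d,(p[0]+.5)/2.9-.5+130,(p[1]+.5)/2.8-.5+20,z,True)).round(1)
print(f((400,45),86.5),f((487,45),86.5), f((467,45),46),f((401,45),46))
print("left notch",f((232,193),80),f((232,275),80),"right",f((648,207),80),f((648,284),80))
cv2.imwrite("pics/w21.png",cv2.resize(d["pixels"][0:70,150:400,::-1],None,fx=3.1,fy=5,interpolation=cv2.INTER_CUBIC))
E
```

```text
[29.3  7.9] [29.8 -6.9] [40.3 -8. ] [39.9  6.2]
left notch [ 3.1 37.4] [-12.2  37.6] right [  2.  -37.6] [-12.8 -38. ]
```

View pics/w21.png

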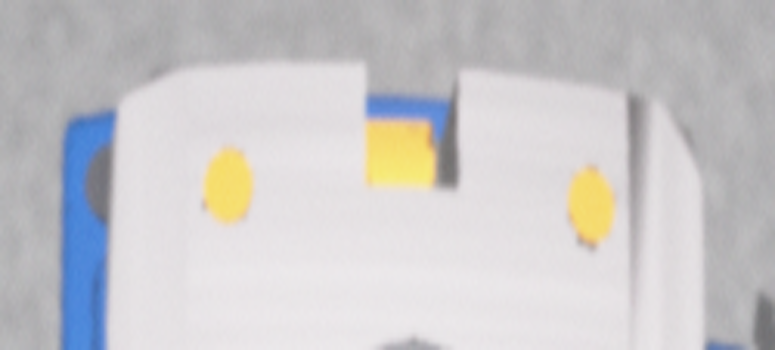

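```bash
python3 -m crank '[[[-2,0,0],[0,0,0],0],[[-1,0,0],[0,0,0],0],[[0,4,0.5],[0,0,0],0],[[0,4,0.5],[0,0,0],0],[[0,2,0.3],[0,0,0],0]]';python3 -m crank '[[[0,0,0],[0,0,0],0]]'; python3 g.py 23 1 91
python3 - <<'E'
from h import *
d=snap("side");cv2.imwrite(f"pics/s22.png",cv2.resize(d["pixels"][140:240,220:330],None,fx=7,fy=6))
E
```

```text
t: 24.25
ee_pos: [590.6, 4.9, 102.4]
orientation: [1.053, 1.3, -1.05]
ft_force: [0.2, 0.0, -0.4]
width: 0.4
t: 24.38
ee_pos: [589.4, 4.8, 101.9]
orientation: [1.053, 1.301, -1.051]
ft_force: [-1.4, -0.8, -0.2]
width: 0.6
t 24.375 now L [14.8  0.4] 101.9 tool delta cm [ 1.09  0.82 -0.07] yaw 12.12 w 0.6187651860851711
```

View pics/s22.png

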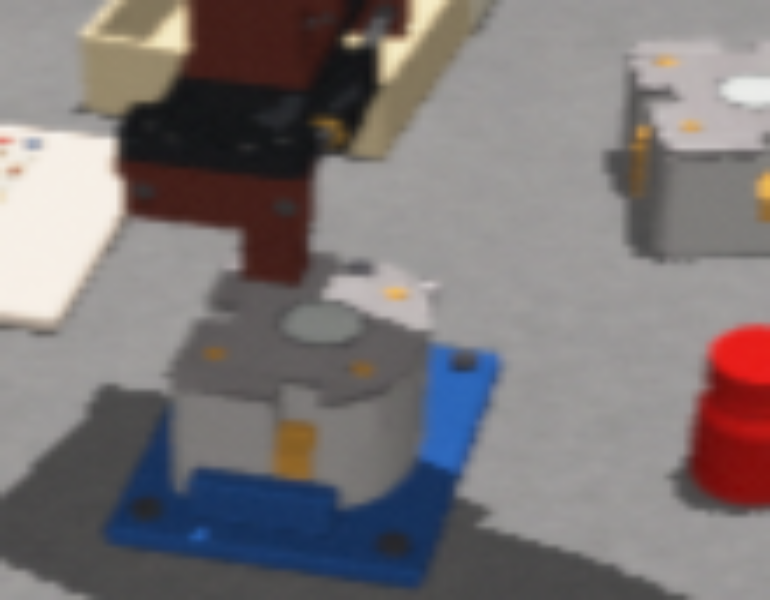

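```bash
python3 -m crank '[[[0.8,0.8,0],[0,0,0],0],[[0.3,0,0],[0,0,0],0],[[0.2,0,0],[0,0,0],0],[[0,0,0],[0,0,0],0]]';  python3 g.py 23 1 85;python3 -m crank '[[[0.2,0,0],[0,0,0],0],[[0,0,0],[0,0,0],0]]';python3 -m crank '[[[0.2,0,0],[0,0,0],0],[[0,0,0],[0,0,0],0]]'
```

```text
t: 24.92
ee_pos: [595.5, 6.4, 88.3]
orientation: [1.052, 1.302, -1.052]
ft_force: [0.7, 0.5, 0.1]
width: 0.4
t 24.925 now L [21.1  0.6] 88.3 tool delta cm [ 0.33  0.19 -0.04] yaw 12.11 w 0.42193494952512045
t: 25.18
ee_pos: [595.8, 6.4, 86.5]
orientation: [1.052, 1.302, -1.052]
ft_force: [-0.3, 0.7, -0.1]
width: 1.2
t: 25.42
ee_pos: [595.8, 6.4, 84.4]
orientation: [1.052, 1.302, -1.052]
ft_force: [0.3, -0.4, -0.5]
width: 0.5
```

```bash
python3 -m crank '[[[0.1,0,0],[0,0,0],0],[[0,0,0],[0,0,0],0]]';python3 -m crank '[[[0.1,0,0],[0,0,0],0],[[0,0,0],[0,0,0],0]]';python3 -m crank '[[[0.1,0,0],[0,0,0],0],[[0,0,0],[0,0,0],0]]'
```

```text
t: 25.68
ee_pos: [595.9, 6.4, 83.5]
orientation: [1.052, 1.302, -1.052]
ft_force: [0.2, 0.1, 0.9]
width: 0.2
t: 25.92
ee_pos: [595.9, 6.4, 82.5]
orientation: [1.052, 1.302, -1.052]
ft_force: [-0.1, 0.7, -0.5]
width: 0.4
t: 26.18
ee_pos: [595.8, 6.4, 81.4]
orientation: [1.052, 1.302, -1.052]
ft_force: [-0.4, 0.0, 0.3]
width: 0.6
```

```bash
python3 -m crank '[[[0.1,0,0],[0,0,0],0],[[0,0,0],[0,0,0],0]]';python3 - <<'E'
from h import *
d=snap("side");cv2.imwrite(f"pics/s23.png",cv2.resize(d["pixels"][150:240,220:320],None,fx=7,fy=7))
E
```

```text
t: 26.42
ee_pos: [595.8, 6.4, 80.4]
orientation: [1.052, 1.302, -1.052]
ft_force: [-0.7, -0.1, -0.9]
width: 0.3
```

View pics/s23.png

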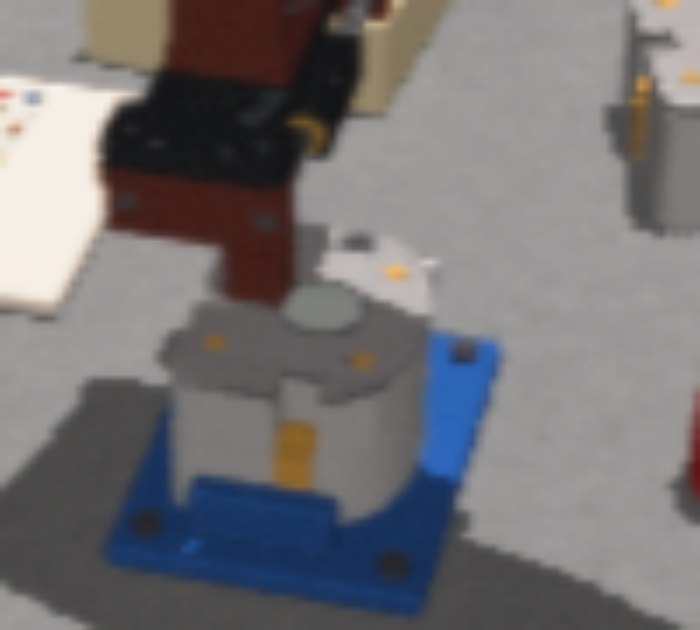

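```bash
python3 g.py 1 0 79; python3 -m crank '[[[-0.5,-1,0],[0,0,0],0],[[0,-1,0],[0,0,0],0],[[0.5,0,0],[0,0,0],0],[[0.1,0,0],[0,0,0],0],[[0,0,0],[0,0,0],0]]'; python3 -m crank '[[[0.1,0,0],[0,0,0],0],[[0,0,0],[0,0,0],0]]'; python3 -m crank '[[[0.1,0,0],[0,0,0],0],[[0,0,0],[0,0,0],0]]'
```

```text
t 26.475 now L [21.5  0.6] 80.5 tool delta cm [ 0.15 -2.05  0.06] yaw 12.11 w 0.7132369881459517
t: 27.1
ee_pos: [576.5, 2.2, 79.3]
orientation: [1.052, 1.302, -1.052]
ft_force: [-0.1, 0.0, -0.4]
width: 0.3
t: 27.35
ee_pos: [576.4, 2.3, 78.4]
orientation: [1.052, 1.302, -1.052]
ft_force: [0.6, -1.1, -0.2]
width: 0.5
t: 27.6
ee_pos: [576.4, 2.2, 77.5]
orientation: [1.052, 1.302, -1.052]
ft_force: [0.5, 0.2, 0.3]
width: 0.2
```

No contact down to 77.5, which fits a lid at its home height of 77. I'll continue the press in small steps.

```bash
python3 -m crank '[[[0.1,0,0],[0,0,0],0],[[0,0,0],[0,0,0],0]]'; python3 -m crank '[[[0.05,0,0],[0,0,0],0],[[0,0,0],[0,0,0],0]]'; python3 -m crank '[[[0.05,0,0],[0,0,0],0],[[0,0,0],[0,0,0],0]]'
```

```text
t: 27.85
ee_pos: [576.4, 2.3, 77.4]
orientation: [1.052, 1.302, -1.052]
ft_force: [-3.2, 0.5, 9.1]
width: 0.3
t: 28.1
ee_pos: [576.4, 2.3, 77.3]
orientation: [1.052, 1.302, -1.052]
ft_force: [-3.9, 0.3, 13.0]
width: 0.4
t: 28.35
ee_pos: [576.5, 2.3, 77.3]
orientation: [1.052, 1.301, -1.052]
ft_force: [-6.6, 0.4, 18.3]
width: 0.5
```

The lid is solid at z = 77.3 and carries 18 N. Retracting to check.

```bash
python3 -m crank '[[[0,0,0],[0,0,0],0],[[-0.5,0,0],[0,0,0],0],[[-2,0,0],[0,0,0],0],[[-3,-2,0],[0,0,0],0],[[-4,-4,0],[0,0,0],0]]'; python3 -m crank '[[[-2,-5,0],[0,0,0],0],[[0,-4,0],[0,0,0],0],[[0,0,0],[0,0,0],0],[[0,0,0],[0,0,0],0]]'
python3 - <<'E'
from ov import *
from g import *
c=toW(0,0)
ov((c[0],c[1],LY,46),None,"o24",("side","top"))
d=snap("wrist");cv2.imwrite("pics/w24.png",d["pixels"])
d=snap("side");cv2.imwrite("pics/s24.png",d["pixels"]);print(get_obs()["ft_force"])
E
```

```text
t: 28.98
ee_pos: [517.6, -10.3, 170.8]
orientation: [1.052, 1.302, -1.052]
ft_force: [-0.1, -0.1, 0.5]
width: 0.5
t: 29.48
ee_pos: [430.8, -29.3, 190.9]
orientation: [1.053, 1.3, -1.051]
ft_force: [0.2, 0.6, -1.0]
width: 0.7
[ 0.10912923 -0.33959056  0.08485033]
```

View pics/o24_side.png

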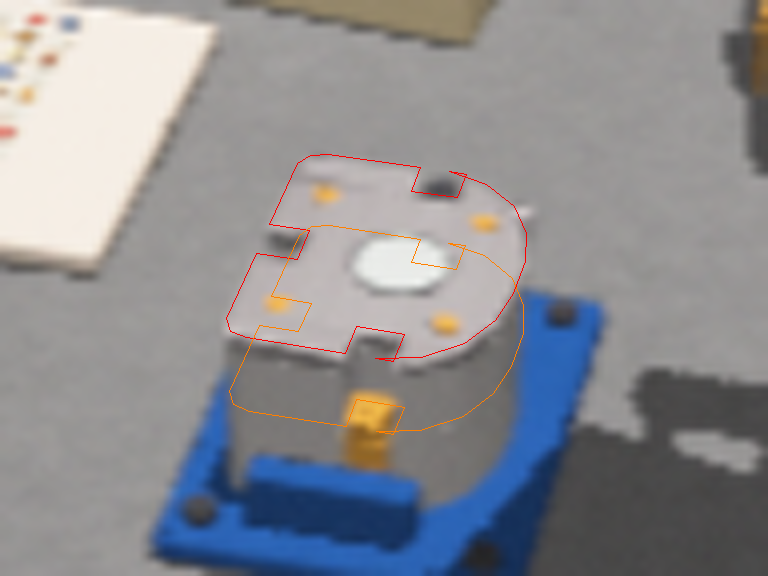

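View pics/w24.png

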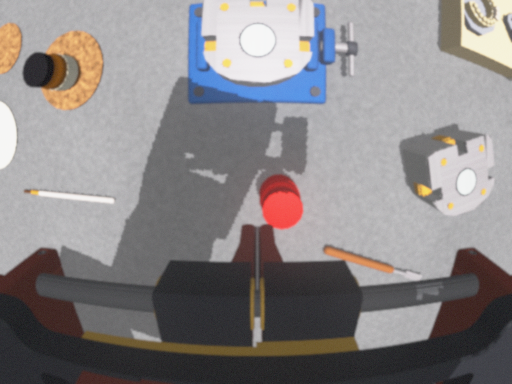

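View pics/s24.png

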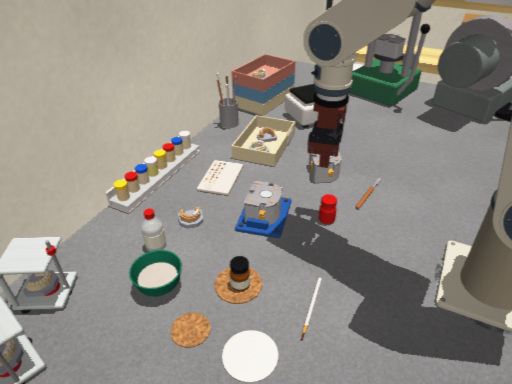

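The lid outline matches the home overlay, the jar stands on the mat and nothing else has moved. Handing in.

```bash
python3 -c "from workcell import *; print(close_job(), get_obs()['t'])"
```

```text
the job is handed in; nothing more can be done
the job is handed in; nothing more can be done
```

I stood the jar on the larger cork mat, turned the upper half until it dropped over all three keys, and pressed it home. The job is handed in, at about 29.5 s on the robot's clock. It reported no verdict, so what follows are my own checks.

**Nudging:** Four light pushes did it: front, right heel, front, right heel. On the third push the left notch dropped first, and I used the left key as a pivot for the last one. The force readings at the nudges were at most about 5 N.

**Last checks:**
- **Lid height:** the lid met the fingers at z = 77.3 mm; fully home it should be 77 mm. It carried about 18 N vertically, close to the middle of the lid, without giving.
- **Alignment:** in the side view the final outline lies on the drawn home outline, with the keys in their notches.
- **Jar:** it is upright and let go on the mat.
- **Robot:** the arm is clear of everything and the force reading is about zero.
- **Rest of the bench:** nothing else appears to have moved in the last pictures.

**Where checks disagreed:**
- **Camera offsets:** the side and wrist cameras differed by up to 4 mm at lid height, so I relied on the notches and the press rather than on position readings.
- **Suspected tilt:** I first took the wrist picture to mean the heel was still riding high. Probing down near the heel met nothing at its supposed height, and the press then confirmed the lid was home.

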